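# Skewer the cedar blocks and hang them to air

## Robot

A 6-joint arm with a two-finger parallel gripper is mounted at the origin on the work surface. World frame = base frame: x ahead of the robot, y to its left, z up, the work surface at z = 0. Lengths are in mm, angles in rad, forces in N, time in s.
With the tool pointing down it reaches from about 350 to 800 mm from the base axis. Payload 7.3 kg.
Tool frame: the origin (TCP) lies midway between the tips of the shut fingers; the grasp point (between the pads) lies 19 mm behind it; z points along the fingers, y is the line along which they close (so a half turn about z gives the same grasp; the last joint's range is limited). The gripper opens to 85 mm and grips with 20 to 120 N. Pads are 22 mm wide; open, the fingers measure 114 mm over their backs; the gripper's body (76 mm by 85 mm) begins 54 mm behind the grasp point. The pads swing forward as they close: fully open they stand 13 mm farther back than shut.
Start: joints at [1.169, 0.342, 1.524, -0, 1.275, -0.146], TCP at [132.819, 507.94, 231.322] pointing down, gripper open.
Joint ranges: [-2.53, 2.53], [-0.77, 2.02], [0.04, 2.7], [-1, 4.14], [0.28, 2.66], [-3.11, 3.11]. Speed limits (rad/s): [2.57, 2.57, 3.14, 3.14, 3.14, 3.14].

## Interface

Orientations are given as a 3x3 rotation matrix whose columns are the frame's x, y, z axes.
In Python, from bench import r gives the robot as it stands.
- The arm moves only by the tool move_arm, never from a script. Its argument "series" is a list of rows, each an object of numbers: "x", "y", "z": the shift along the tool's x, y, z in m; "roll": the turn about the tool's z in degrees; "fingers": the opening, from 0 (shut) to 1 (fully open). A call has exactly 5 rows; each row shifts and turns the commanded pose from where the row before left it, along the tool's axes as they then stand; what a row does not reach is not made up. A row lasts 1/8 s, in which the tool goes at most 62.5 mm and 10.7 degrees, less where a joint would pass 70% of its speed; a pose out of reach is approached as far as the arm can. A call is refused whole if a number of a shift passes 0.0625 or a number of a turn 10.7, either way. A call with a gripper value outside its range is refused whole. The fingers move at their own pace and stop on an object; the grip force is fixed at half the most. Time passes only in rows, so rows that do not move let the fingers close, or fill a call up. It gives the time, the measured TCP pose, the force, the opening and the grip force at its end, in the units of the state.
- r.sense(): the state, without advancing time (a new reading comes with each control period).
- r.camera(name): name is "scene" or "top" or "wrist"; returns the picture (420x560x3 uint8, red, green, blue); there is no depth.
- r.calibration(name): a dict with "K" (3x3 intrinsics, pixels), "k1" (the pictures are not rectified: a ray, as slopes to the right and down, at radius r is drawn at 1 + k1 r^2 times it, then the intrinsics apply), "pose" (4x4, takes a point from camera to world coordinates). Camera axes: x right, y down, z forward; pixel columns grow to the right and rows downward; lengths in mm; the calibration is good to about 2 mm. A picture is of the moment at which its call begins: read the wrist's pose just before it. calibration takes no time and is no camera call; for the wrist camera it gives the pose at the moment of the call.
- r.job_done(): hands the job in; it is judged then, once.
The state is a dict: "t": time; "joint_positions": joint angles; "joint_vel": joint speeds; "joint_torque": joint torques, N m; "eef_pos": TCP position; "tool_rot": TCP orientation; "wrist_force": force on the tool from outside, world axes, zero at the start; "ft_torque": the same for the moment, N m; "opening": opening from 0.0 (shut) to 1.0 (fully open); "gripper_force": force on a finger pad.
Only numpy, scipy, OpenCV 4.12 (cv2) and the standard library are available. Lean on these libraries where they do the work, as an engineer would, in place of code of your own. Each camera call takes 0.05 s, during which the arm holds its last target. There are 200 camera calls.

## Task

Stand every loose cedar block in the organiser, one to a bay, so that all the blocks form one neat row with their holes in line. Then take the skewer from the drying stand by its handle, thread it through all the blocks as they stand, lift them out together as one stack and lay the loaded skewer back home in both notches of the stand, the same way round as before, with all the blocks hanging between the posts. Leave the other things on the trolley where they are.

Things in the scene. Friction and masses are not known exactly. Their poses are not given: they have to be found in the camera images.
- cedar_b: reddish cedar-wood freshener block, 50 g, on a slick black base plate (the lowest 8 mm), standing upright: 54 mm wide (its x), 28 mm thick (its y), 76 mm tall (its z); a round 30 mm hole runs right through its thickness, along y, centred 48 mm above the underside. Origin: centre of the underside. The same turned half round about z. It may be absent (None). Starts loose on the trolley top.
- hole_b (a point): centre of the hole of cedar_b, in mid-thickness
- cedar_c: reddish cedar-wood freshener block, 50 g, on a slick black base plate (the lowest 8 mm), standing upright: 54 mm wide (its x), 28 mm thick (its y), 76 mm tall (its z); a round 30 mm hole runs right through its thickness, along y, centred 48 mm above the underside. Origin: centre of the underside. The same turned half round about z. It may be absent (None). Starts loose on the trolley top.
- hole_c (a point): centre of the hole of cedar_c, in mid-thickness
- cedar_d: reddish cedar-wood freshener block, 50 g, on a slick black base plate (the lowest 8 mm), standing upright: 54 mm wide (its x), 28 mm thick (its y), 76 mm tall (its z); a round 30 mm hole runs right through its thickness, along y, centred 48 mm above the underside. Origin: centre of the underside. The same turned half round about z. It may be absent (None). Starts loose on the trolley top.
- hole_d (a point): centre of the hole of cedar_d, in mid-thickness
- cedar_e: reddish cedar-wood freshener block, 50 g, on a slick black base plate (the lowest 8 mm), standing upright: 54 mm wide (its x), 28 mm thick (its y), 76 mm tall (its z); a round 30 mm hole runs right through its thickness, along y, centred 48 mm above the underside. Origin: centre of the underside. The same turned half round about z. It may be absent (None). Starts loose on the trolley top.
- hole_e (a point): centre of the hole of cedar_e, in mid-thickness
- organiser: fixed clear-acrylic organiser, 72 (x) by 155 mm (y), four bays in a row along y, each 66 (x) by 35 mm (y) inside, for one block, thickness along the row. Floor 6 mm; walls and dividers 3 mm thick, 30 mm high. Each divider and end wall has two horns, 54 mm high, at |x| = 17 to 24 mm; the skewer passes between them, over the wall: holes line up 54 mm above the trolley. Origin: underside centre.
- notch_near (a point): where the skewer's axis lies when home in the V notch of the stand's post at y = 88 mm, 88 mm above the trolley (handle side)
- notch_far (a point): where the skewer's axis lies when home in the V notch of the stand's post at y = -88 mm, 88 mm above the trolley (point side)
- bay_0 (a point): centre of the floor of bay 0 of the organiser (organiser x = 0, y = -57 mm, 6 mm above the trolley)
- bay_1 (a point): centre of the floor of bay 1 of the organiser (organiser x = 0, y = -19 mm, 6 mm above the trolley)
- bay_2 (a point): centre of the floor of bay 2 of the organiser (organiser x = 0, y = 19 mm, 6 mm above the trolley)
- bay_3 (a point): centre of the floor of bay 3 of the organiser (organiser x = 0, y = 57 mm, 6 mm above the trolley)
- stand: fixed dark-teal drying stand: 70 x 200 x 8 mm base plate, two posts 10 mm thick at y = -88 and 88 mm, topped by 90-degree V notches, 48 mm wide at the mouth, prong tops 105 mm high. Blocks hang in the clear 166 mm between the posts. A skewer home in both notches lies along the stand's y at x = 0, axis 88 mm above the trolley. Origin: underside centre.
- skewer: skewer, 70 g: dark wooden handle 20 (x) by 60 (y) by 24 mm (z), origin at its middle, on the axis; then a guard disc 28 mm across from y = -30 to -35 mm; then a brass-coloured rod, 10 mm thick, along -y to the blunt point at y = -242 mm. Starts, and shall end, in the stand's notches with the handle outside the +y post: origin at stand y = 135 mm, give or take 12 mm, guard clear of the post.
- skewer_tip (a point): point of the skewer, on its axis, 242 mm from the middle of the handle
- spray_bottle: bystander, loose: navy spray bottle with black trigger head, 68 mm diameter, 190 mm tall. Origin: underside centre.
- scouring_brush: bystander, loose: orange plastic scouring brush with a loop handle, 130 x 52 x 70 mm. Origin: underside centre.
- glass_bottle: bystander, loose: small amber glass bottle with black twist cap, 48 mm diameter, 95 mm tall. Origin: underside centre.
- salt_jar: bystander, loose: white jar with blue lid, 68 mm diameter, 100 mm tall. Origin: underside centre.
- dosing_cup: bystander, loose: open blue dosing cup, 70 mm diameter, 70 mm tall. Origin: underside centre.
Not all that is in view belongs to the job. What is shaped like the cedar_e but green is not meant.

How it is judged (in metres and radians):
On the way, in this order (a step that is already met when the one before it is completed fails the run):
1. every block stands upright in a bay of the organiser (x of cedar_b in the frame of organiser between -0.014 and 0.014 m and y of cedar_b in the frame of organiser between -0.068 and 0.068 m and z of each of cedar_b, cedar_c, cedar_d, cedar_e in the frame of organiser below 0.012 m and angle between each of cedar_b, cedar_c, cedar_d, cedar_e's own z axis and vertical below 0.15 rad and x of cedar_c in the frame of organiser between -0.014 and 0.014 m and y of cedar_c in the frame of organiser between -0.068 and 0.068 m and x of cedar_d in the frame of organiser between -0.014 and 0.014 m and y of cedar_d in the frame of organiser between -0.068 and 0.068 m and x of cedar_e in the frame of organiser between -0.014 and 0.014 m and y of cedar_e in the frame of organiser between -0.068 and 0.068 m), for 0.2 s.
2. the skewer passes through the holes of all the blocks as they stand in the organiser (all of step 1 and x of hole_b in the frame of skewer between -0.014 and 0.014 m and z of hole_b in the frame of skewer between -0.014 and 0.014 m and y of hole_b in the frame of skewer between -0.23 and -0.045 m and x of hole_c in the frame of skewer between -0.014 and 0.014 m and z of hole_c in the frame of skewer between -0.014 and 0.014 m and y of hole_c in the frame of skewer between -0.23 and -0.045 m and x of hole_d in the frame of skewer between -0.014 and 0.014 m and z of hole_d in the frame of skewer between -0.014 and 0.014 m and y of hole_d in the frame of skewer between -0.23 and -0.045 m and x of hole_e in the frame of skewer between -0.014 and 0.014 m and z of hole_e in the frame of skewer between -0.014 and 0.014 m and y of hole_e in the frame of skewer between -0.23 and -0.045 m), for 0.1 s.
3. all the blocks hang on the skewer, lifted clear of the organiser together (x of hole_b in the frame of skewer between -0.014 and 0.014 m and z of hole_b in the frame of skewer between -0.014 and 0.014 m and y of hole_b in the frame of skewer between -0.23 and -0.045 m and x of hole_c in the frame of skewer between -0.014 and 0.014 m and z of hole_c in the frame of skewer between -0.014 and 0.014 m and y of hole_c in the frame of skewer between -0.23 and -0.045 m and x of hole_d in the frame of skewer between -0.014 and 0.014 m and z of hole_d in the frame of skewer between -0.014 and 0.014 m and y of hole_d in the frame of skewer between -0.23 and -0.045 m and x of hole_e in the frame of skewer between -0.014 and 0.014 m and z of hole_e in the frame of skewer between -0.014 and 0.014 m and y of hole_e in the frame of skewer between -0.23 and -0.045 m and height (world z) of each of cedar_b, cedar_c, cedar_d, cedar_e above 0.055 m), for 0.2 s.
At the end, for the whole second after the job is handed in: The skewer lies at rest in both notches of the stand (axis within 10 mm sideways, 8 mm in height and 0.06 rad; handle beyond the +y post, within about 15 mm lengthwise of where it started), and every block hangs on its rod between the posts, clear of the base plate (x of hole_b in the frame of skewer between -0.014 and 0.014 m and z of hole_b in the frame of skewer between -0.014 and 0.014 m and y of hole_b in the frame of skewer between -0.23 and -0.045 m and x of hole_c in the frame of skewer between -0.014 and 0.014 m and z of hole_c in the frame of skewer between -0.014 and 0.014 m and y of hole_c in the frame of skewer between -0.23 and -0.045 m and x of hole_d in the frame of skewer between -0.014 and 0.014 m and z of hole_d in the frame of skewer between -0.014 and 0.014 m and y of hole_d in the frame of skewer between -0.23 and -0.045 m and x of hole_e in the frame of skewer between -0.014 and 0.014 m and z of hole_e in the frame of skewer between -0.014 and 0.014 m and y of hole_e in the frame of skewer between -0.23 and -0.045 m and height (world z) of each of cedar_b, cedar_c, cedar_d, cedar_e above 0.014 m and y of cedar_b in the frame of stand between -0.083 and 0.083 m and y of cedar_c in the frame of stand between -0.083 and 0.083 m and y of cedar_d in the frame of stand between -0.083 and 0.083 m and y of cedar_e in the frame of stand between -0.083 and 0.083 m and x of skewer in the frame of stand between -0.01 and 0.01 m and y of skewer in the frame of stand between 0.119 and 0.151 m and z of skewer in the frame of stand between 0.08 and 0.096 m and angle between the y axis of skewer and the y axis of stand, either way round below 0.06 rad and linear speed of skewer below 0.03 m/s); the robot touches nothing.
It fails at once if a bystander is moved more than 30 mm or knocked over (distance of any of spray_bottle, scouring_brush, glass_bottle, salt_jar, dosing_cup from where it was at the start of the episode above 0.03 m or angle between any of spray_bottle, scouring_brush, glass_bottle, salt_jar, dosing_cup's own z axis and vertical above 0.5 rad).
Of cedar_b, cedar_c, cedar_d, cedar_e only 3 to 4 are there at a start; the rules pass over those that are not, and their reading is None.
At some moment in a run one of cedar_b, cedar_c, cedar_d, cedar_e may be knocked a few centimetres aside while the robot is not near it.
It also fails if it takes over 210 s, if anything falls off the work surface, if the arm or the gripper's body presses on something with over 40 N, if the wrist force passes 120 N, or if a joint passes its speed limit or range.

## Working session

There is one attempt and no reset: what is moved stays moved. The work goes in short steps, Python scripts to look and compute and a tool call to move; the robot and the scene stay as the last step left them, time stands still between calls to the robot, and variables do not carry over. Pictures are saved under pics/ and viewed, at most 19 in all, crops included, and the job is handed in when it is done.

Besides the shell and the picture viewer there is one more tool, called after ">>>" as name(argument=value, ...) on one line, values as JSON. move_arm: Moves the arm, as the interface text tells. Its arguments: {"type":"object","properties":{"series":{"type":"array"}},"required":["series"]}

```bash
mkdir -p pics; ls; python3 - <<'E'
from bench import r
import cv2,numpy as np
np.set_printoptions(suppress=True,precision=3)
s=r.sense();print(s['t'],s['eef_pos'],s['tool_rot'],s['opening'])
for n in ["scene","top"]:
    c=r.calibration(n);print(n,c)
    cv2.imwrite(f"pics/{n}0.png",r.camera(n)[:,:,::-1])
E
```

```text
pics
0.0 [132.636 507.544 230.613] [[-0.967  0.253 -0.001]
 [ 0.253  0.967 -0.001]
 [ 0.    -0.002 -1.   ]] 0.9999794836764959
scene {'K': array([[400.46 ,   0.   , 283.828],
       [  0.   , 400.46 , 217.252],
       [  0.   ,   0.   ,   1.   ]]), 'k1': -0.018438298029876198, 'pose': array([[   0.828,    0.456,   -0.327,  945.829],
       [   0.561,   -0.68 ,    0.471, -511.916],
       [  -0.007,   -0.574,   -0.819, 1026.916],
       [   0.   ,    0.   ,    0.   ,    1.   ]])}
top {'K': array([[439.344,   0.   , 272.986],
       [  0.   , 439.344, 209.875],
       [  0.   ,   0.   ,   1.   ]]), 'k1': -0.1008391702615532, 'pose': array([[  -0.022,   -0.987,    0.16 ,  378.368],
       [  -1.   ,    0.019,   -0.02 ,   39.451],
       [   0.016,   -0.16 ,   -0.987, 1228.09 ],
       [   0.   ,    0.   ,    0.   ,    1.   ]])}
```

View pics/scene0.png

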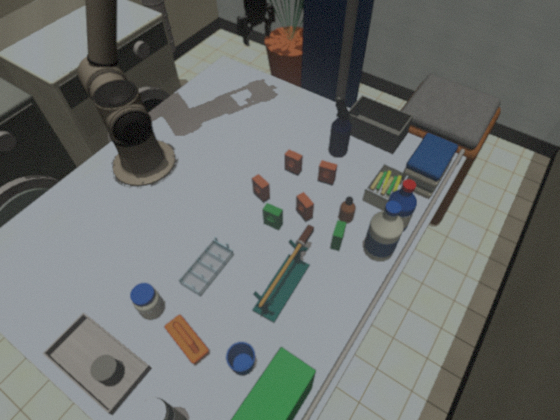

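View pics/top0.png

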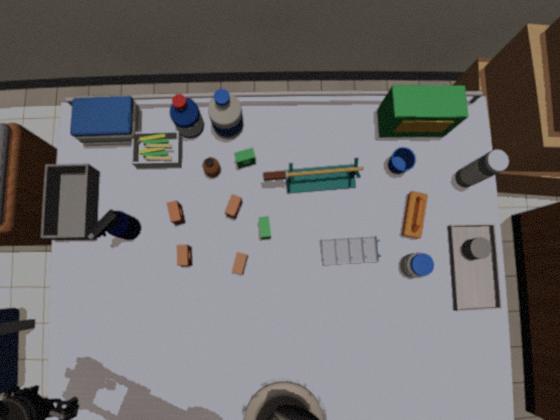

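The scene view shows four red blocks, at (293,161), (327,172), (261,187) and (304,206), with green decoys at (272,215) and (338,235). In the top view the blocks are at (175,211), (233,206), (183,255) and (240,263). The organiser is at (350,250) and the stand at (320,178), with the skewer handle on the left (+y) at (274,175).

```bash
cat > h.py <<'E'
from bench import r
import cv2,numpy as np
np.set_printoptions(suppress=True,precision=2,linewidth=150)
def cast(c,px,z):
    "pixels (n,2) -> world points on the plane at height z"
    px=np.asarray(px,float).reshape(-1,1,2)
    u=cv2.undistortPoints(px,c['K'],np.array([c['k1'],0,0,0.]),None,None).reshape(-1,2)
    d=np.c_[u,np.ones(len(u))]@c['pose'][:3,:3].T; o=c['pose'][:3,3]
    return o+d*((z-o[2])/d[:,2])[:,None]
def proj(c,P):
    T=np.linalg.inv(c['pose']);q=np.asarray(P,float).reshape(-1,3)
    return cv2.projectPoints(q,cv2.Rodrigues(T[:3,:3])[0],T[:3,3],c['K'],np.array([c['k1'],0,0,0.]))[0].reshape(-1,2)
def red(im):
    h=cv2.cvtColor(im,cv2.COLOR_RGB2HSV)
    return (((h[...,0]<13)|(h[...,0]>172))&(h[...,1]>90)&(h[...,2]>50)).astype(np.uint8)
def blobs(m,amin=40,amax=3000):
    n,l,s,ce=cv2.connectedComponentsWithStats(m,connectivity=4)
    return [(ce[i],s[i],l==i) for i in range(1,n) if amin<s[i,4]<amax]
E
python3 - <<'E'
from h import *
im=r.camera("top");c=r.calibration("top")
h=cv2.cvtColor(im,cv2.COLOR_RGB2HSV)
for ce,s,l in blobs(red(im)):
    print(ce,s,cast(c,[ce],70)[0], h[l][:,2].min(),np.median(h[l][:,2]),h[l][:,2].max())
o=np.hstack([cv2.resize(im[190:280,160:255],None,fx=4,fy=4,interpolation=cv2.INTER_CUBIC),cv2.resize(im[230:275,310:390],(400,225)).copy() if 0 else np.vstack([cv2.resize(im[150:200,255:370],(414,180),interpolation=cv2.INTER_CUBIC),cv2.resize(im[225:275,255:370][:, 50:],None,fx=3.6,fy=3.6,interpolation=cv2.INTER_CUBIC)[:180].copy() if 0 else cv2.resize(im[225:275,270:385],(414,180),interpolation=cv2.INTER_CUBIC)])])
cv2.imwrite("pics/a.png",o[:,:,::-1])
E
```

```text
[178.59 100.69] [172  94  14  15 160] [881.07 274.33  70.  ] 52 150.0 155
[ 10.96 178.39] [   0  124   21  109 1017] [668.63 744.19  70.  ] 51 92.0 124
[211.08 167.31] [203 159  16  17 129] [686.06 181.85  70.  ] 51 87.0 100
[274.19 175.09] [264 171  21   9 129] [661.09  11.    70.  ] 53 85.0 92
[407.23 217.98] [402 193  19  45 124] [ 536.61 -345.94   70.  ] 69 108.0 151
[233.14 205.92] [225 195  16  23 230] [578.52 122.59  70.  ] 51 152.0 156
[415.77 214.84] [412 197  10  35 171] [ 544.73 -370.28   70.  ] 71 116.0 149
[174.63 211.36] [167 201  16  22 239] [566.79 279.32  70.  ] 51 152.0 157
[183.45 255.03] [177 245  14  21 242] [449.92 254.61  70.  ] 51 152.0 157
[239.45 263.01] [233 253  14  21 191] [426.39 107.33  70.  ] 106 153.0 157
```

View pics/a.png

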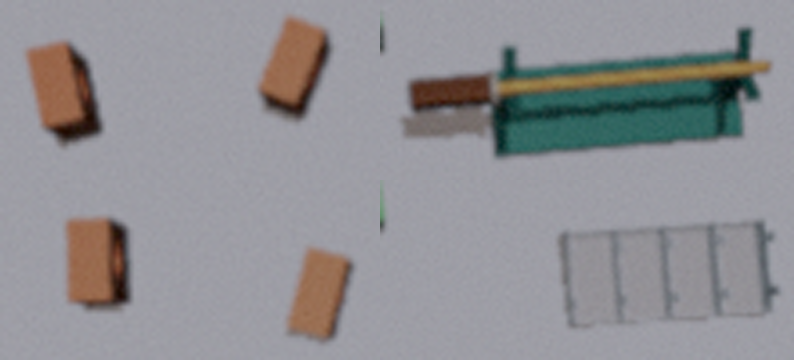

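The crop shows four blocks with bright tops, all with the long side roughly along world x. The stand and organiser both run along world y, slightly tilted.

```bash
cat >> h.py <<'E'
def tops(n="top",z=76):
    im=r.camera(n);c=r.calibration(n);h=cv2.cvtColor(im,cv2.COLOR_RGB2HSV)
    m=(red(im)&(h[...,2]>125)).astype(np.uint8);out=[]
    for ce,s,l in blobs(m,80,100000):
        p=np.argwhere(l)[:,::-1];w=cast(c,p,z)[:,:2];q=w.mean(0)
        e,v=np.linalg.eigh(np.cov((w-q).T));a=v[:,1]*np.sign(v[0,1])
        out.append((q,np.degrees(np.arctan2(a[1],a[0])),np.sqrt(12*e)[::-1],ce))
    return out
E
python3 - <<'E'
from h import *
for o in tops(): print(*o)
c=r.calibration("top");im=r.camera("top");h=cv2.cvtColor(im,cv2.COLOR_RGB2HSV)
teal=((h[...,0]>75)&(h[...,0]<95)&(h[...,1]>90)).astype(np.uint8);teal[:140]=0
b=max(blobs(teal,100,9999),key=lambda b:b[1][4])
print('stand px',b[0],b[1], cast(c,cv2.boxPoints(cv2.minAreaRect(np.argwhere(b[2])[:,::-1].astype(np.float32))),8))
brass=((h[...,0]>12)&(h[...,0]<30)&(h[...,1]>90)&(h[...,2]>90)).astype(np.uint8)
for ce,s,l in blobs(brass,60,999):
    if 140<ce[1]<220:
        w=cast(c,np.argwhere(l)[:,::-1],88)[:,:2];print('rod',ce,w.mean(0),w[w[:,1].argmin()],w[w[:,1].argmax()],cv2.fitLine(w.astype(np.float32),cv2.DIST_HUBER,0,.01,.01).ravel())
g=cv2.cvtColor(im,cv2.COLOR_RGB2GRAY)[225:275,310:390].astype(int)
d=(cv2.medianBlur(g.astype(np.uint8),21).astype(int)-g>12).astype(np.uint8)
p=np.argwhere(d)[:,::-1]+[310,225]
rc=cv2.minAreaRect(p.astype(np.float32));print(rc,cast(c,cv2.boxPoints(rc),30),cast(c,[rc[0]],30))
E
```

```text
[881.04 274.44] -4.645657089284823 [33.39 32.23] [178.14  99.84]
[580.78 123.58] -23.32733791826263 [51.19 25.35] [232.6  204.72]
[567.92 281.71] 12.58648092890252 [50.88 25.54] [173.28 210.62]
[450.4  257.34] 1.7064116909977254 [51.35 24.4 ] [181.99 254.74]
[426.43 107.77] -14.412831337943667 [49.37 25.24] [239.14 262.91]
stand px [320.97 181.69] [ 287  172   73   21 1023] [[ 670.34  -24.79    8.  ]
 [ 684.79 -233.94    8.  ]
 [ 639.94 -235.09    8.  ]
 [ 625.98  -27.19    8.  ]]
rod [324.13 171.09] [ 665.49 -122.79] [ 672.5  -225.58] [656.3  -25.41] [   0.07   -1.    665.53 -123.53]
rod [539.64 174.01] [ 650.56 -735.26] [ 656.06 -796.69] [ 656.96 -642.1 ] [   0.07    1.    650.82 -724.23]
rod [415.04 214.33] [ 543.73 -362.1 ] [ 595.57 -393.58] [ 491.55 -330.96] [   0.97   -0.23  543.94 -357.87]
((349.6186828613281, 250.39886474609375), (26.448394775390625, 60.19504928588867), 86.42366790771484) [[ 488.72 -108.2    30.  ]
 [ 495.35 -275.61   30.  ]
 [ 422.58 -276.1    30.  ]
 [ 416.62 -110.07   30.  ]] [[ 455.72 -192.03   30.  ]]
```

```bash
cat >> h.py <<'E'
def plan(x,y,z,ang=None):
    "roll (deg) to bring tool y to world angle ang (mod 180), then shift in the turned tool axes to TCP x,y,z"
    s=r.sense();R=np.array(s['tool_rot']);p=np.array(s['eef_pos'])
    a=np.degrees(np.arctan2(R[1,1],R[0,1]));ro=0
    if ang is not None: ro=(a-ang+90)%180-90
    R2=R@cv2.Rodrigues(np.array([0,0,np.radians(ro)]))[0]
    print('t %.1f'%s['t'],'tcp',p,'ang %.1f'%a,'tilt',R[:2,2],'j6 %.2f'%s['joint_positions'][5],'| roll %.1f'%ro,'shift mm',R2.T@(np.array([x,y,z])-p))
E
python3 -c "
from h import *
plan(450.4,257.3,130,1.7)"
```

```text
t 0.2 tcp [132.76 507.78 231.02] ang 75.3 tilt [-0. -0.] j6 -0.15 | roll 73.6 shift mm [-259.74  310.09  101.08]
```

>>> move_arm(series=[{"roll": 10.5,"z": -0.01},{"roll": 10.5},{"roll": 10.5},{"roll": 10.5},{"roll": 10.5}])

```text
invalid input at $.series[0]: expected keys x, y, z, roll, fingers
```

>>> move_arm(series=[{"roll": 10.5},{"roll": 10.6},{"z": 0},{"z": 0},{"z": 0}])

```text
invalid input at $.series[0]: expected keys x, y, z, roll, fingers
```

```bash
python3 -c "
from h import *
plan(450.4,257.3,130,1.7)"
```

```text
t 0.2 tcp [132.76 507.78 231.02] ang 75.3 tilt [-0. -0.] j6 -0.15 | roll 73.6 shift mm [-259.74  310.09  101.08]
```

>>> move_arm(series=[{"x": 0,"y": 0,"z": -0.01,"roll": 10.5,"fingers": 1},{"x": 0,"y": 0,"z": 0,"roll": 10.5,"fingers": 1},{"x": 0,"y": 0,"z": 0,"roll": 10.5,"fingers": 1},{"x": 0,"y": 0,"z": 0,"roll": 10.5,"fingers": 1},{"x": 0,"y": 0,"z": 0,"roll": 10.5,"fingers": 1}])

```text
t: 0.88
eef_pos: [132.8, 507.9, 241.2]
tool_rot: [[-0.383, 0.924, -0.0], [0.924, 0.383, -0.0], [-0.0, -0.0, -1.0]]
wrist_force: [0.1, -0.0, 0.6]
opening: 1.006
gripper_force: 0.0
```

>>> move_arm(series=[{"x": 0,"y": 0,"z": 0,"roll": 10.5,"fingers": 1},{"x": 0,"y": 0,"z": 0,"roll": 10.6,"fingers": 1},{"x": -0.03,"y": 0.04,"z": 0,"roll": 0,"fingers": 1},{"x": -0.035,"y": 0.045,"z": 0,"roll": 0,"fingers": 1},{"x": -0.035,"y": 0.045,"z": 0,"roll": 0,"fingers": 1}])

```text
t: 1.5
eef_pos: [266.8, 410.9, 241.3]
tool_rot: [[-0.031, 1.0, 0.0], [1.0, 0.031, 0.0], [0.0, 0.0, -1.0]]
wrist_force: [1.1, 0.3, 0.3]
opening: 0.999
gripper_force: 0.0
```

>>> move_arm(series=[{"x": -0.04,"y": 0.045,"z": 0.02,"roll": 0,"fingers": 1},{"x": -0.04,"y": 0.045,"z": 0.02,"roll": 0,"fingers": 1},{"x": -0.04,"y": 0.045,"z": 0.02,"roll": 0,"fingers": 1},{"x": -0.04,"y": 0.045,"z": 0.02,"roll": 0,"fingers": 1},{"x": 0,"y": 0,"z": 0,"roll": 0,"fingers": 1}])

```text
t: 2.12
eef_pos: [449.8, 256.7, 160.7]
tool_rot: [[-0.025, 1.0, -0.002], [1.0, 0.025, -0.001], [-0.001, -0.002, -1.0]]
wrist_force: [0.4, 0.4, 0.6]
opening: 0.997
gripper_force: 0.0
```

```bash
python3 -c "
from h import *
plan(450.4,257.3,65,1.7)
c=r.calibration('wrist');print(c);im=r.camera('wrist');cv2.imwrite('pics/w1.png',im[:,:,::-1])
for o in tops():print(*o)"
```

```text
t 2.1 tcp [449.79 256.69 160.72] ang 1.4 tilt [-0. -0.] j6 0.35 | roll -0.3 shift mm [ 0.72  0.84 95.72]
{'K': array([[378.38,   0.  , 280.84],
       [  0.  , 378.38, 208.79],
       [  0.  ,   0.  ,   1.  ]]), 'k1': -0.010648645963852087, 'pose': array([[  1.  ,   0.02,   0.01, 447.34],
       [  0.03,  -0.96,  -0.29, 330.45],
       [ -0.  ,   0.29,  -0.96, 302.52],
       [  0.  ,   0.  ,   0.  ,   1.  ]])}
[880.49 273.92] 23.228575119649822 [34.03 33.42] [178.32 100.02]
[580.57 123.4 ] -23.363289992359793 [50.64 25.65] [232.66 204.8 ]
[569.59 280.92] 19.337633495154517 [49.61 24.49] [173.59 209.99]
[426.75 107.18] -15.36561516037201 [51.03 26.24] [239.37 262.79]
```

View pics/w1.png

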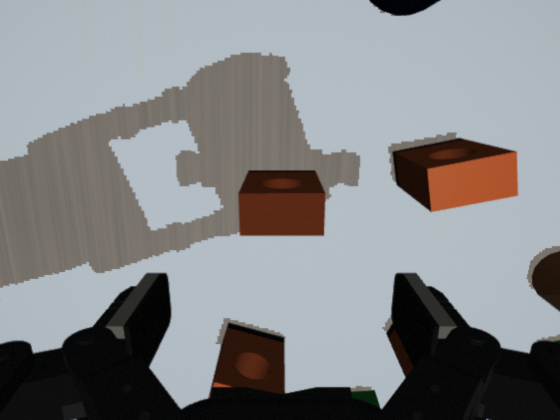

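The wrist view shows block A's top face spanning (240,193)–(324,235), with its holed side face above that. It sits centred between the fingers.

```bash
python3 -c "
from h import *
c=r.calibration('wrist')
print(cast(c,[(240,193),(325,193),(324,235),(240,235)],76), cast(c,[(282,214)],76))
print(proj(c,[[450,257,76],[450,257,65]]))"
```

```text
[[421.16 274.57  76.  ]
 [473.94 276.12  76.  ]
 [475.03 248.35  76.  ]
 [421.11 246.76  76.  ]] [[447.65 261.68  76.  ]]
[[285.48 221.13]
 [285.29 215.88]]
```

>>> move_arm(series=[{"x": 0.005,"y": -0.002,"z": 0.03,"roll": 0,"fingers": 1},{"x": 0,"y": 0,"z": 0.03,"roll": 0,"fingers": 1},{"x": 0,"y": 0,"z": 0.03,"roll": 0,"fingers": 1},{"x": 0,"y": 0,"z": 0.031,"roll": 0,"fingers": 1},{"x": 0,"y": 0,"z": 0,"roll": 0,"fingers": 0.4}])

```text
t: 2.85
eef_pos: [443.5, 265.5, 40.4]
tool_rot: [[-0.033, 0.999, -0.004], [0.999, 0.033, -0.001], [-0.001, -0.004, -1.0]]
wrist_force: [-0.1, 0.2, 0.5]
opening: 0.812
gripper_force: 0.0
```

>>> move_arm(series=[{"x": 0,"y": 0,"z": 0,"roll": 0,"fingers": 0.3},{"x": 0,"y": 0,"z": 0,"roll": 0,"fingers": 0.3},{"x": 0,"y": 0,"z": 0,"roll": 0,"fingers": 0.3},{"x": 0,"y": 0,"z": 0,"roll": 0,"fingers": 0.3},{"x": 0,"y": 0,"z": -0.02,"roll": 0,"fingers": 0.3}])

```text
t: 3.48
eef_pos: [445.0, 264.5, 61.4]
tool_rot: [[-0.03, 1.0, -0.002], [1.0, 0.03, -0.001], [-0.001, -0.002, -1.0]]
wrist_force: [0.2, 1.4, 0.4]
opening: 0.625
gripper_force: 62.9
```

>>> move_arm(series=[{"x": 0,"y": 0,"z": -0.05,"roll": 0,"fingers": 0.3},{"x": -0.01,"y": 0,"z": -0.05,"roll": 0,"fingers": 0.3},{"x": -0.04,"y": 0,"z": -0.04,"roll": 0,"fingers": 0.3},{"x": -0.05,"y": 0,"z": -0.03,"roll": 0,"fingers": 0.3},{"x": -0.055,"y": 0,"z": -0.01,"roll": 0,"fingers": 0.3}])

```text
t: 4.1
eef_pos: [451.0, 108.7, 244.1]
tool_rot: [[-0.032, 0.999, 0.005], [1.0, 0.032, 0.0], [0.0, 0.005, -1.0]]
wrist_force: [0.9, 0.7, -0.7]
opening: 0.623
gripper_force: 63.0
```

>>> move_arm(series=[{"x": -0.06,"y": 0,"z": 0,"roll": 0,"fingers": 0.3},{"x": -0.06,"y": 0,"z": 0,"roll": 0,"fingers": 0.3},{"x": -0.06,"y": 0,"z": 0,"roll": 0,"fingers": 0.3},{"x": -0.06,"y": 0,"z": 0,"roll": 0,"fingers": 0.3},{"x": -0.05,"y": 0,"z": 0,"roll": 0,"fingers": 0.3}])

```text
t: 4.72
eef_pos: [458.8, -182.3, 242.0]
tool_rot: [[-0.029, 1.0, 0.001], [1.0, 0.029, -0.0], [-0.001, 0.001, -1.0]]
wrist_force: [0.1, 0.4, -1.0]
opening: 0.622
gripper_force: 63.0
```

>>> move_arm(series=[{"x": -0.03,"y": 0,"z": 0,"roll": 0,"fingers": 0.3},{"x": -0.015,"y": 0,"z": 0,"roll": 0,"fingers": 0.3},{"x": 0,"y": 0,"z": 0,"roll": 0,"fingers": 0.3},{"x": 0,"y": 0,"z": 0,"roll": 0,"fingers": 0.3},{"x": 0,"y": 0,"z": 0,"roll": 0,"fingers": 0.3}])

```text
t: 5.35
eef_pos: [460.7, -223.9, 241.7]
tool_rot: [[-0.032, 0.999, 0.0], [0.999, 0.032, 0.0], [0.0, 0.0, -1.0]]
wrist_force: [-0.1, -0.0, 0.3]
opening: 0.624
gripper_force: 63.0
```

```bash
python3 -c "
from h import *
plan(455,-192,240,4)
c=r.calibration('wrist');print(c['pose']);im=r.camera('wrist');cv2.imwrite('pics/w2.png',im[:,:,::-1])
for o in tops():print(*o)"
```

```text
t 5.3 tcp [ 460.74 -223.87  241.65] ang 1.8 tilt [0. 0.] j6 -0.63 | roll -2.2 shift mm [32.19 -3.5   1.66]
[[   1.      0.03    0.01  457.42]
 [   0.03   -0.96   -0.28 -150.4 ]
 [   0.      0.29   -0.96  383.57]
 [   0.      0.      0.      1.  ]]
[880.51 273.92] 16.824952899379557 [34.26 32.77] [178.32 100.01]
[580.29 123.32] -22.495279452010706 [50.74 25.62] [232.7 204.9]
[567.43 281.23] 13.57288177237586 [51.97 25.92] [173.46 210.8 ]
[426.7  107.33] -15.654153599793231 [48.66 26.34] [239.31 262.81]
```

View pics/w2.png

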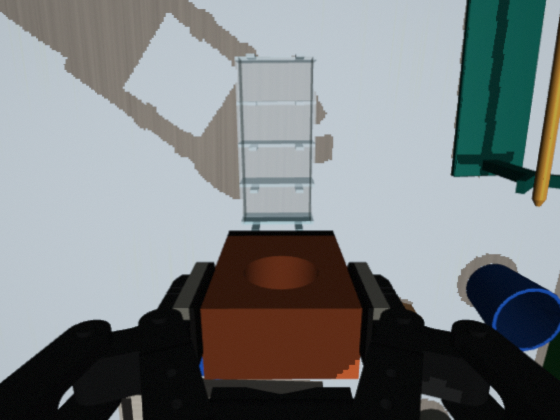

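The wrist view shows the empty organiser from about (237,60) to (313,220). The held block's top face is roughly (202,308)–(359,377). I'll zoom in on the organiser for accurate corners.

```bash
python3 -c "
from h import *
im=cv2.imread('pics/w2.png')
cv2.imwrite('pics/w2c.png',cv2.resize(im[45:240,228:324],None,fx=3.07,fy=3.07,interpolation=cv2.INTER_CUBIC)) 
a=cv2.resize(im[48:68,230:320],None,fx=8,fy=8,interpolation=cv2.INTER_CUBIC);b=cv2.resize(im[212:235,230:320],None,fx=8,fy=8,interpolation=cv2.INTER_CUBIC)
d=cv2.resize(im[135:155,230:320],None,fx=8,fy=8,interpolation=cv2.INTER_CUBIC)
cv2.imwrite('pics/w2c.png',np.vstack([a,d,b]))
c=r.calibration('wrist')
print(cast(c,[(202,308),(360,308),(359,377),(204,377)],277.7).round(1))"
```

```text
[[ 434.7 -215.7  277.7]
 [ 484.7 -214.2  277.7]
 [ 486.8 -240.5  277.7]
 [ 434.6 -242.1  277.7]]
```

View pics/w2c.png

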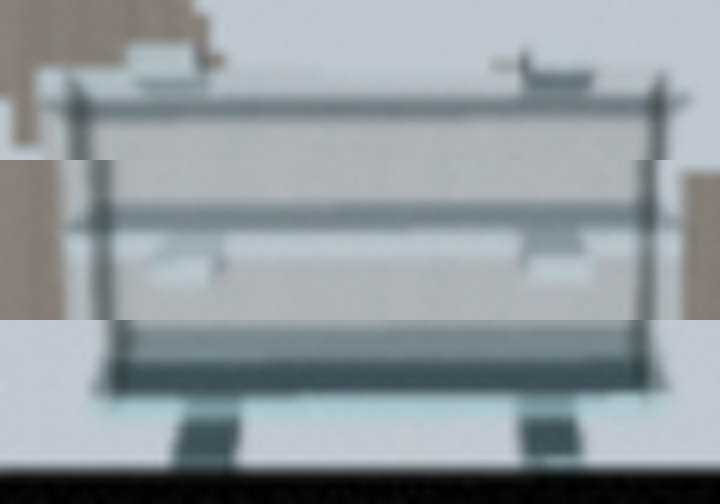

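Bright bands are the wall and horn tops, and dark bands are the side faces. Working from the horn and wall tops:

```bash
python3 -c "
from h import *
c=r.calibration('wrist')
print('walls z30',cast(c,[(275.2,58.4),(276.3,145.4),(277.3,222.4)],30))
print('horns z54',cast(c,[(250.5,55.8),(299.8,55.8),(253.1,148.8),(299.7,148.8)],54))
A=cast(c,[(202,308),(360,308),(359,377),(204,377)],278)
print(A.mean(0))
im=cv2.imread('pics/w2.png')
cv2.imwrite('pics/w2d.png',cv2.resize(im[290:390,190:375],None,fx=4,fy=4,interpolation=cv2.INTER_CUBIC))"
```

```text
walls z30 [[ 451.85 -119.07   30.  ]
 [ 454.99 -194.57   30.  ]
 [ 458.14 -269.92   30.  ]]
horns z54 [[ 432.12 -119.88   54.  ]
 [ 472.15 -118.6    54.  ]
 [ 435.11 -195.17   54.  ]
 [ 475.54 -193.87   54.  ]]
[ 460.18 -227.92  278.  ]
```

View pics/w2d.png

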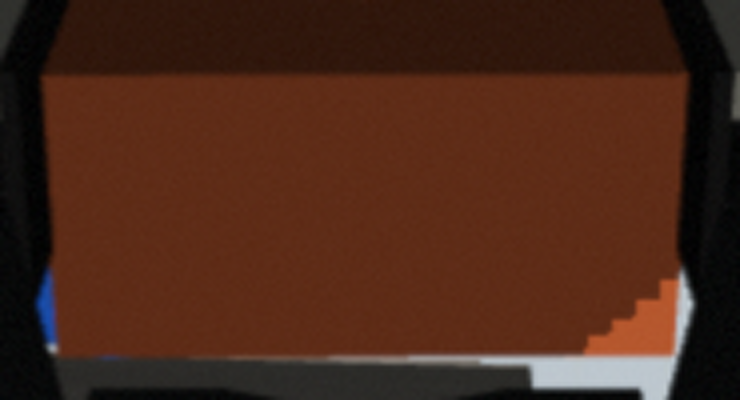

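```bash
cat >> h.py <<'E'
ORG=np.array([455.0,-194.5]);OY=np.radians(2.1)
def bay(k,off=(0,0),z=110):
    "TCP plan for placing in bay k; off = held block centre minus TCP (world mm)"
    y=-57+38*k;b=ORG+y*np.array([-np.sin(OY),np.cos(OY)]);print('bay',k,b);plan(b[0]-off[0],b[1]-off[1],z,2.1)
E
python3 -c "
from h import *
c=r.calibration('wrist');print(r.sense()['eef_pos'])
for z in (271,274,277):
  A=cast(c,[(200.5,308.2),(362,308.2),(359,378.5),(204,378.5)],z);print(z,A.mean(0)[:2],A[1,0]-A[0,0],A[0,1]-A[3,1])
bay(0,(0,-4))"
```

```text
[ 460.73 -224.2   241.61]
271 [ 460.42 -233.41] 54.406682125255486 28.62947937691206
274 [ 460.34 -231.2 ] 52.95627496481791 27.866256914783662
277 [ 460.26 -229.  ] 51.50586780438033 27.103034452655294
bay 0 [ 457.09 -251.46]
t 5.5 tcp [ 460.73 -224.2   241.61] ang 1.8 tilt [0. 0.] j6 -0.63 | roll -0.3 shift mm [-23.12  -4.51 131.61]
```

>>> move_arm(series=[{"x": -0.0226,"y": -0.0045,"z": 0.03,"roll": -0.3,"fingers": 0.3},{"x": 0,"y": 0,"z": 0.05,"roll": 0,"fingers": 0.3},{"x": 0,"y": 0,"z": 0.05,"roll": 0,"fingers": 0.3},{"x": 0,"y": 0,"z": 0,"roll": 0,"fingers": 0.3},{"x": 0,"y": 0,"z": 0,"roll": 0,"fingers": 0.3}])

```text
t: 6.08
eef_pos: [457.9, -248.2, 113.2]
tool_rot: [[-0.036, 0.999, 0.002], [0.999, 0.036, -0.001], [-0.001, 0.002, -1.0]]
wrist_force: [0.4, 0.1, -0.1]
opening: 0.62
gripper_force: 63.2
```

```bash
python3 -c "
from h import *
bay(0,(-.4,-4.5),47)
cv2.imwrite('pics/s1.png',cv2.resize(r.camera('scene')[210:310,150:270],None,fx=5,fy=5,interpolation=cv2.INTER_CUBIC)[:,:,::-1])"
```

```text
bay 0 [ 457.09 -251.46]
t 6.1 tcp [ 457.85 -248.23  113.22] ang 2.1 tilt [ 0. -0.] j6 -0.68 | roll -0.0 shift mm [ 1.38 -0.45 66.22]
```

View pics/s1.png

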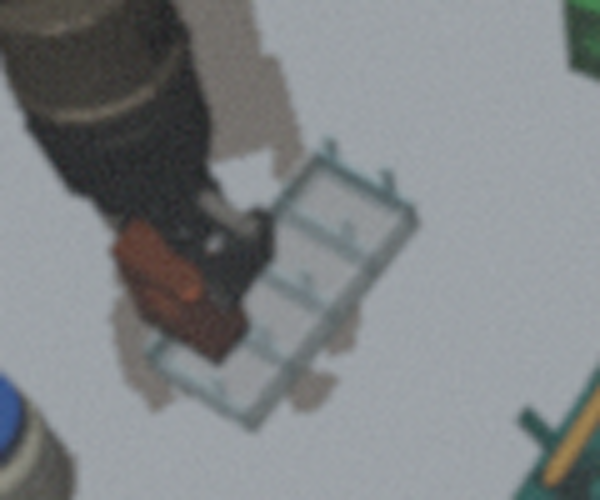

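The block hangs above the near-end bay in the scene crop. Next I lower it.

>>> move_arm(series=[{"x": 0.0012,"y": 0,"z": 0.02,"roll": 0,"fingers": 0.3},{"x": 0,"y": 0,"z": 0.015,"roll": 0,"fingers": 0.3},{"x": 0,"y": 0,"z": 0.01,"roll": 0,"fingers": 0.3},{"x": 0,"y": 0,"z": 0.01,"roll": 0,"fingers": 0.3},{"x": 0,"y": 0,"z": 0,"roll": 0,"fingers": 0.3}])

```text
t: 6.75
eef_pos: [465.9, -245.5, 67.5]
tool_rot: [[-0.036, 0.999, 0.022], [0.999, 0.037, -0.006], [-0.007, 0.022, -1.0]]
wrist_force: [9.8, 32.4, 57.7]
opening: 0.621
gripper_force: 95.7
```

>>> move_arm(series=[{"x": 0,"y": 0,"z": -0.02,"roll": 0,"fingers": 0.3},{"x": 0,"y": 0,"z": -0.03,"roll": 0,"fingers": 0.3},{"x": 0,"y": 0,"z": 0,"roll": 0,"fingers": 0.3},{"x": 0,"y": 0,"z": 0,"roll": 0,"fingers": 0.3},{"x": 0,"y": 0,"z": 0,"roll": 0,"fingers": 0.3}])

```text
t: 7.38
eef_pos: [456.4, -246.4, 105.9]
tool_rot: [[-0.036, 0.999, -0.001], [0.999, 0.036, 0.001], [0.001, -0.001, -1.0]]
wrist_force: [-0.4, -0.2, -0.2]
opening: 0.62
gripper_force: 89.0
```

```bash
python3 -c "
from h import *
bay(0,(-.4,-4.5),47)
cv2.imwrite('pics/w3.png',r.camera('wrist')[:,:,::-1])"
```

```text
bay 0 [ 457.09 -251.46]
t 7.4 tcp [ 456.4  -246.37  105.88] ang 2.0 tilt [-0.  0.] j6 -0.68 | roll -0.1 shift mm [-0.68  1.12 58.88]
```

View pics/w3.png

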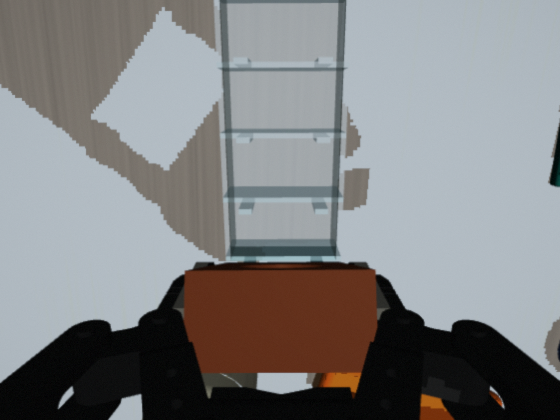

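The wrist view shows the held block's top face spanning (186,270)–(375,372) and its holed face almost edge-on. The block has pivoted in the grip after catching the outer end wall, so I'll measure the tilt.

```bash
cat >> h.py <<'E'
def held(px,c,tcp):
    "PnP of a block's top face; px: corners in order (-x,+y),(+x,+y),(+x,-y),(-x,-y); gives underside, top centre minus tcp and up axis"
    O=np.array([[-27,14,0],[27,14,0],[27,-14,0],[-27,-14,0.]])
    n,rv,tv,e=cv2.solvePnPGeneric(O,np.array(px,float).reshape(-1,1,2),c['K'],np.array([c['k1'],0,0,0.]),flags=cv2.SOLVEPNP_IPPE)
    for a,b,k in zip(rv,tv,e):
        R=c['pose'][:3,:3]@cv2.Rodrigues(a)[0];p=c['pose'][:3,:3]@b.ravel()+c['pose'][:3,3]
        print('top-tcp',p-tcp,'up',R[:,2],'tiltx %.1f'%np.degrees(np.arctan2(R[1,2],R[2,2])),'err',k)
E
python3 -c "
from h import *
im=cv2.imread('pics/w3.png')[:,:,::-1];h=cv2.cvtColor(im,cv2.COLOR_RGB2HSV)
m=(red(im)&(h[...,2]>70)).astype(np.uint8);m[:, :150]=0;m[385:]=0
for ce,s,l in blobs(m,2000,99999):
  print(s);k=cv2.approxPolyDP(max(cv2.findContours(l.astype(np.uint8),0,2)[0],key=cv2.contourArea),6,True);print(k.ravel())
c=r.calibration('wrist');t=np.array(r.sense()['eef_pos'])
held([(186,269.5),(375.5,269.5),(374.5,372.5),(190,372.5)],c,t)
c2=dict(c);P=c['pose'].copy();P[:3,3]+=np.array([460.73,-224.0,241.6])-t;c2['pose']=P
held([(200.5,308.2),(362,308.2),(359,378.5),(204,378.5)],c2,np.array([460.73,-224.0,241.6]))
"
```

```text
[  183   269   194   116 18992]
[374 270 186 271 183 318 201 371 323 372 320 384 333 372 361 373 376 329]
top-tcp [-2.39 13.07 48.64] up [-0.23  0.47  0.86] tiltx 28.6 err [3.33]
top-tcp [ 0.25 13.43 48.6 ] up [0.18 0.6  0.78] tiltx 37.6 err [4.29]
top-tcp [-0.34 -7.66 31.49] up [-0.  0.  1.] tiltx 0.2 err [0.6]
top-tcp [-0.36 -5.92 31.56] up [-0.03  0.95  0.3 ] tiltx 72.2 err [6.24]
```

>>> move_arm(series=[{"x": 0.04,"y": 0.003,"z": -0.01,"roll": 0,"fingers": 0.3},{"x": 0.05,"y": 0,"z": 0,"roll": 0,"fingers": 0.3},{"x": 0.05,"y": 0,"z": 0,"roll": 0,"fingers": 0.3},{"x": 0.038,"y": 0,"z": 0,"roll": 0,"fingers": 0.3},{"x": 0,"y": 0,"z": 0.03,"roll": 0,"fingers": 0.3}])

```text
t: 8.05
eef_pos: [454.3, -66.6, 87.2]
tool_rot: [[-0.039, 0.999, 0.003], [0.999, 0.039, -0.001], [-0.001, 0.003, -1.0]]
wrist_force: [-0.1, -1.0, -0.5]
opening: 0.621
gripper_force: 89.0
```

>>> move_arm(series=[{"x": 0,"y": 0,"z": 0.03,"roll": 0,"fingers": 0.3},{"x": 0,"y": 0,"z": 0.02,"roll": 0,"fingers": 0.3},{"x": 0,"y": 0,"z": 0,"roll": 0,"fingers": 0.3},{"x": 0,"y": 0,"z": 0,"roll": 0,"fingers": 0.3},{"x": 0,"y": 0,"z": 0,"roll": 0,"fingers": 0.3}])

```text
t: 8.68
eef_pos: [454.0, -68.8, 37.2]
tool_rot: [[-0.036, 0.999, 0.002], [0.999, 0.036, -0.0], [-0.0, 0.002, -1.0]]
wrist_force: [-0.5, -0.0, -0.4]
opening: 0.621
gripper_force: 89.0
```

```bash
python3 -c "
from h import *
plan(453,-100,35,2.1);c=r.calibration('wrist');print(c['pose'][:3,3])
a=r.camera('scene')[180:290,170:290];b=r.camera('wrist')
cv2.imwrite('pics/s2.png',np.hstack([cv2.resize(a,None,fx=3.5,fy=3.5,interpolation=cv2.INTER_CUBIC),cv2.resize(b[120:],None,fx=.66,fy=.66)[:198].copy() if 0 else cv2.resize(b[150:400,150:410],(374,385))])[:,:,::-1])"
```

```text
t 8.7 tcp [453.97 -68.78  37.24] ang 2.0 tilt [ 0. -0.] j6 -0.35 | roll -0.1 shift mm [-31.16  -2.12   2.25]
[450.21   4.77 179.11]
```

View pics/s2.png

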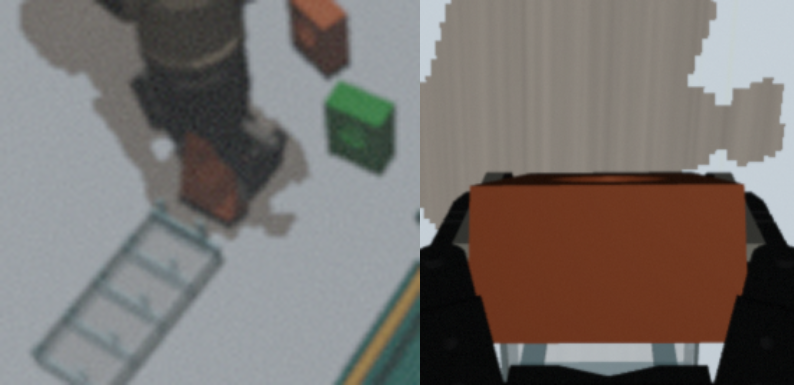

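The tilted block stands just outside the organiser's +y end. I'll press it against that end wall to straighten it.

>>> move_arm(series=[{"x": -0.006,"y": -0.001,"z": 0,"roll": 0,"fingers": 0.3},{"x": -0.006,"y": 0,"z": 0,"roll": 0,"fingers": 0.3},{"x": -0.006,"y": 0,"z": 0,"roll": 0,"fingers": 0.3},{"x": -0.005,"y": 0,"z": 0,"roll": 0,"fingers": 0.3},{"x": 0,"y": 0,"z": 0,"roll": 0,"fingers": 0.3}])

```text
t: 9.4
eef_pos: [452.0, -89.5, 36.0]
tool_rot: [[-0.034, 0.999, -0.003], [0.999, 0.034, 0.004], [0.004, -0.003, -1.0]]
wrist_force: [0.9, 12.8, 1.3]
opening: 0.624
gripper_force: 88.1
```

>>> move_arm(series=[{"x": -0.004,"y": 0,"z": 0,"roll": 0,"fingers": 0.3},{"x": -0.003,"y": 0,"z": 0,"roll": 0,"fingers": 0.3},{"x": 0,"y": 0,"z": 0,"roll": 0,"fingers": 0.3},{"x": 0,"y": 0,"z": 0,"roll": 0,"fingers": 0.3},{"x": 0,"y": 0,"z": 0,"roll": 0,"fingers": 0.3}])

```text
t: 10.02
eef_pos: [451.2, -95.4, 35.6]
tool_rot: [[-0.035, 0.999, -0.005], [0.999, 0.035, 0.006], [0.006, -0.005, -1.0]]
wrist_force: [-0.9, 15.2, -1.5]
opening: 0.621
gripper_force: 85.0
```

```bash
cat >> h.py <<'E'
def redtop():
    "corners of the held/near block's top face in the wrist view"
    im=r.camera('wrist');h=cv2.cvtColor(im,cv2.COLOR_RGB2HSV)
    g=h[...,2].astype(float);m=red(im)>0
    return im,m,g
E
python3 -c "
from h import *
im,m,g=redtop();s=r.sense();print(s['eef_pos'],s['wrist_force'])
cv2.imwrite('pics/w4.png',im[150:400,150:410,::-1])
for rr in range(200,390,6):
  x=np.where(m[rr,170:400])[0]
  if len(x)>40: print(rr,x[0]+170,x[-1]+170,int(np.median(g[rr,260:300])))"
```

```text
[451.21 -95.46  35.65] [-1.   14.94  1.37]
260 242 320 107
266 245 315 107
278 183 379 103
284 183 379 114
290 183 379 114
296 183 379 114
302 183 378 114
308 183 378 113
314 183 378 113
320 183 378 113
326 185 377 112
332 186 375 111
338 188 374 112
344 193 369 111
350 195 367 110
356 196 365 110
362 198 364 109
368 200 362 109
374 201 360 109
```

>>> move_arm(series=[{"x": -0.004,"y": 0.001,"z": 0,"roll": 0,"fingers": 0.3},{"x": -0.003,"y": 0,"z": 0,"roll": 0,"fingers": 0.3},{"x": 0,"y": 0,"z": 0,"roll": 0,"fingers": 0.3},{"x": 0,"y": 0,"z": 0,"roll": 0,"fingers": 0.3},{"x": 0,"y": 0,"z": 0,"roll": 0,"fingers": 0.3}])

```text
t: 10.7
eef_pos: [452.2, -102.6, 35.5]
tool_rot: [[-0.035, 0.999, -0.006], [0.999, 0.035, 0.006], [0.006, -0.006, -1.0]]
wrist_force: [-1.8, 13.7, -0.4]
opening: 0.623
gripper_force: 82.1
```

```bash
python3 -c "
from h import *
im,m,g=redtop();s=r.sense();print(s['eef_pos'],s['wrist_force'])
cv2.imwrite('pics/w4.png',im[150:400,150:410,::-1])
for rr in range(230,396,2):
  x=np.where(m[rr,170:400])[0]
  if len(x)>40: print(rr,x[0]+170,x[-1]+170,int(np.median(g[rr,300:330])),end='; ')"
```

```text
[ 452.14 -102.63   35.5 ] [-1.48 13.17 -2.16]
248 211 351 45; 250 252 352 46; 252 208 354 64; 254 206 320 77; 256 205 356 75; 258 203 321 77; 260 202 321 77; 262 200 361 76; 264 240 364 75; 266 243 318 75; 268 247 315 53; 270 253 308 46; 286 184 380 53; 288 181 381 112; 290 181 381 113; 292 181 381 113; 294 181 380 113; 296 181 380 113; 298 181 380 113; 300 181 380 113; 302 181 380 113; 304 181 380 113; 306 181 380 112; 308 182 380 112; 310 182 379 112; 312 182 379 112; 314 181 379 112; 316 182 380 112; 318 182 380 112; 320 182 379 112; 322 182 379 112; 324 182 379 112; 326 182 379 112; 328 185 376 112; 330 186 376 111; 332 186 375 111; 334 187 375 112; 336 188 374 111; 338 188 374 112; 340 189 373 111; 342 192 369 111; 344 193 369 112; 346 194 368 111; 348 194 368 111; 350 195 367 111; 352 195 366 112; 354 196 366 111; 356 196 365 111; 358 197 365 111; 360 197 364 112; 362 198 364 111; 364 199 363 111; 366 199 363 111; 368 200 362 111; 370 200 361 111; 372 201 361 110; 374 201 360 110; 376 202 360 110; 378 202 359 110; 380 203 359 110; 382 212 350 129;
```

View pics/w4.png

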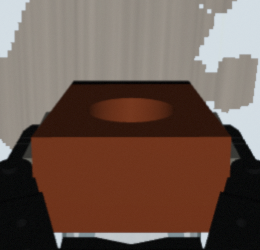

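The hole face is clearly visible again and the top face spans rows 287–381, so the block is nearly upright.

```bash
python3 -c "
from h import *
c=r.calibration('wrist')
held([(181,287),(381.5,287),(359.5,381.5),(203,381.5)],c,np.array(r.sense()['eef_pos']))"
```

```text
top-tcp [-0.61  5.39 44.55] up [-0.01  0.35  0.94] tiltx 20.5 err [8.37]
top-tcp [-0.68  7.08 45.58] up [-0.03  0.77  0.64] tiltx 50.3 err [12.48]
```

```bash
python3 -c "
from h import *
c=r.calibration('wrist')
for d in (2,3.5,5): held([(181,287),(381.5,287),(381.5-d,381.5),(181+d,381.5)],c,np.array(r.sense()['eef_pos']))"
```

```text
top-tcp [-0.78 10.9  53.31] up [0.  0.1 1. ] tiltx 5.5 err [1.14]
top-tcp [-0.85 12.58 53.04] up [-0.03  0.9   0.44] tiltx 63.9 err [7.84]
top-tcp [-0.76 10.44 52.61] up [0.   0.11 0.99] tiltx 6.3 err [0.45]
top-tcp [-0.84 12.2  52.5 ] up [-0.03  0.89  0.45] tiltx 63.2 err [8.21]
top-tcp [-0.75  9.99 51.91] up [0.   0.12 0.99] tiltx 7.1 err [0.24]
top-tcp [-0.82 11.8  51.96] up [-0.03  0.89  0.46] tiltx 62.4 err [8.58]
```

>>> move_arm(series=[{"x": -0.004,"y": 0,"z": 0,"roll": 0,"fingers": 0.3},{"x": 0.004,"y": 0,"z": 0.004,"roll": 0,"fingers": 0.3},{"x": 0.003,"y": 0,"z": 0.004,"roll": 0,"fingers": 0.3},{"x": 0,"y": 0,"z": 0.003,"roll": 0,"fingers": 0.3},{"x": 0,"y": 0,"z": 0,"roll": 0,"fingers": 0.3}])

```text
t: 11.38
eef_pos: [454.6, -102.7, 25.2]
tool_rot: [[-0.036, 0.999, -0.0], [0.999, 0.036, 0.0], [0.0, -0.0, -1.0]]
wrist_force: [-0.5, -0.5, -0.8]
opening: 0.62
gripper_force: 80.4
```

```bash
python3 -c "
from h import *
s=r.sense();print(s['eef_pos'],s['wrist_force'],s['ft_torque'])"
```

```text
[ 454.57 -102.75   25.24] [-0.49 -0.45 -0.82] [ 0.   -0.02 -0.06]
```

>>> move_arm(series=[{"x": 0,"y": 0,"z": 0.002,"roll": 0,"fingers": 0.3},{"x": 0,"y": 0,"z": 0.002,"roll": 0,"fingers": 0.3},{"x": 0,"y": 0,"z": 0.001,"roll": 0,"fingers": 0.3},{"x": 0,"y": 0,"z": 0,"roll": 0,"fingers": 0.3},{"x": 0,"y": 0,"z": 0,"roll": 0,"fingers": 0.3}])

```text
t: 12.0
eef_pos: [455.2, -103.0, 23.3]
tool_rot: [[-0.036, 0.999, 0.002], [0.999, 0.036, -0.001], [-0.001, 0.002, -1.0]]
wrist_force: [-7.3, 0.4, 31.0]
opening: 0.621
gripper_force: 83.7
```

>>> move_arm(series=[{"x": 0,"y": 0,"z": -0.002,"roll": 0,"fingers": 0.7},{"x": 0,"y": 0,"z": 0,"roll": 0,"fingers": 0.8},{"x": 0,"y": 0,"z": 0,"roll": 0,"fingers": 1},{"x": 0,"y": 0,"z": 0,"roll": 0,"fingers": 1},{"x": 0,"y": 0,"z": 0,"roll": 0,"fingers": 1}])

```text
t: 12.62
eef_pos: [454.5, -102.5, 22.2]
tool_rot: [[-0.036, 0.999, -0.0], [0.999, 0.036, 0.0], [0.0, -0.0, -1.0]]
wrist_force: [-0.5, 0.3, 0.1]
opening: 0.998
gripper_force: 0.0
```

>>> move_arm(series=[{"x": 0,"y": 0,"z": -0.03,"roll": 0,"fingers": 1},{"x": 0,"y": 0,"z": -0.05,"roll": 0,"fingers": 1},{"x": 0,"y": 0,"z": -0.055,"roll": 0,"fingers": 1},{"x": 0,"y": 0,"z": 0,"roll": 0,"fingers": 1},{"x": 0,"y": 0,"z": 0,"roll": 0,"fingers": 1}])

```text
t: 13.25
eef_pos: [454.2, -102.4, 157.0]
tool_rot: [[-0.036, 0.999, -0.001], [0.999, 0.036, 0.0], [0.0, -0.001, -1.0]]
wrist_force: [-1.1, -0.2, -0.1]
opening: 1.001
gripper_force: 0.0
```

```bash
cat >> h.py <<'E'
def wtops(z=76,vmin=75):
    "top faces of blocks standing in the wrist view: the bright plateau above vmin, by contour corners"
    c=r.calibration('wrist');im=r.camera('wrist');h=cv2.cvtColor(im,cv2.COLOR_RGB2HSV)
    m=(red(im)&(h[...,2]>vmin)).astype(np.uint8)
    m=cv2.morphologyEx(m,cv2.MORPH_OPEN,np.ones((5,5)))
    for ce,s,l in blobs(m,700,99999):
        k=max(cv2.findContours(l.astype(np.uint8),0,2)[0],key=cv2.contourArea)
        w=cast(c,k.reshape(-1,2),z)[:,:2].astype(np.float32);rc=cv2.minAreaRect(w);b=cv2.boxPoints(rc)
        e=b[1]-b[0] if np.linalg.norm(b[1]-b[0])>np.linalg.norm(b[2]-b[1]) else b[2]-b[1]
        print('px',ce,'bbox',s[:4],'V',np.median(h[l][:,2]),'rect',np.array(rc[0]),np.array(rc[1]),'ang %.1f'%((np.degrees(np.arctan2(e[1],e[0]))+90)%180-90))
    return im
E
python3 -c "
from h import *
plan(453,-100,35,2.1)
cv2.imwrite('pics/w5.png',wtops()[:,:,::-1])"
```

```text
t 13.2 tcp [ 454.19 -102.37  157.01] ang 2.0 tilt [-0.  0.] j6 -0.42 | roll -0.1 shift mm [  2.37  -1.04 122.01]
px [282.58 215.36] bbox [239 195  88  42] V 83.0 rect [454.36 -99.64] [53.43 26.58] ang 2.1
```

View pics/w5.png

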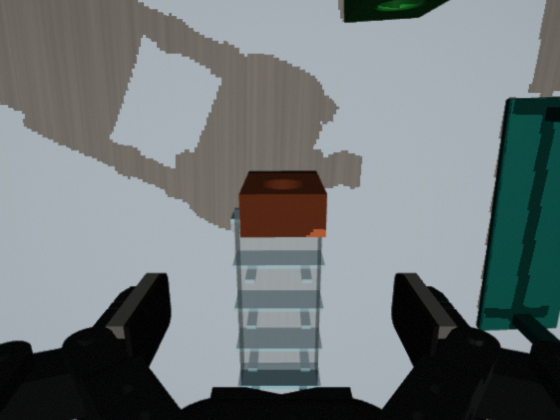

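The block is upright again, with its top centred at about (283,216), against the organiser's end. I'll regrip it at the proper height.

>>> move_arm(series=[{"x": 0.0027,"y": 0,"z": 0.04,"roll": 0,"fingers": 1},{"x": 0,"y": 0,"z": 0.04,"roll": 0,"fingers": 1},{"x": 0,"y": 0,"z": 0.035,"roll": 0,"fingers": 1},{"x": 0,"y": 0,"z": 0,"roll": 0,"fingers": 1},{"x": 0,"y": 0,"z": 0,"roll": 0,"fingers": 1}])

```text
t: 13.92
eef_pos: [454.7, -99.9, 42.7]
tool_rot: [[-0.036, 0.999, -0.0], [0.999, 0.036, 0.0], [0.0, -0.0, -1.0]]
wrist_force: [-0.7, -0.3, 0.6]
opening: 1.002
gripper_force: 0.0
```

>>> move_arm(series=[{"x": 0,"y": 0,"z": 0,"roll": 0,"fingers": 0.3},{"x": 0,"y": 0,"z": 0,"roll": 0,"fingers": 0.3},{"x": 0,"y": 0,"z": 0,"roll": 0,"fingers": 0.3},{"x": 0,"y": 0,"z": 0,"roll": 0,"fingers": 0.3},{"x": 0,"y": 0,"z": 0,"roll": 0,"fingers": 0.3}])

```text
t: 14.55
eef_pos: [455.4, -100.2, 43.7]
tool_rot: [[-0.036, 0.999, 0.003], [0.999, 0.036, -0.001], [-0.001, 0.003, -1.0]]
wrist_force: [0.0, 0.6, 7.3]
opening: 0.625
gripper_force: 63.4
```

>>> move_arm(series=[{"x": 0,"y": 0,"z": -0.04,"roll": 0,"fingers": 0.3},{"x": 0,"y": 0,"z": -0.05,"roll": 0,"fingers": 0.3},{"x": 0,"y": 0,"z": 0,"roll": 0,"fingers": 0.3},{"x": 0,"y": 0,"z": 0,"roll": 0,"fingers": 0.3},{"x": 0,"y": 0,"z": 0,"roll": 0,"fingers": 0.3}])

```text
t: 15.18
eef_pos: [453.7, -99.6, 131.4]
tool_rot: [[-0.036, 0.999, -0.002], [0.999, 0.036, 0.001], [0.001, -0.002, -1.0]]
wrist_force: [0.0, -0.1, -0.5]
opening: 0.624
gripper_force: 63.2
```

```bash
cat >> h.py <<'E'
def heldauto():
    "edges of the held block's top face from brightness, then PnP"
    c=r.calibration('wrist');s=r.sense();im=r.camera('wrist');g=cv2.cvtColor(im,cv2.COLOR_RGB2HSV)[...,2].astype(float)
    col=np.median(g[:,265:297],axis=1);d=np.diff(cv2.GaussianBlur(col.reshape(-1,1),(1,5),0).ravel())
    top=250+d[250:345].argmax()+1
    m=red(im)>0;n=[i for i in range(top+3,410) if m[i,250:310].mean()>.8 and abs(np.median(g[i,250:310])-np.median(g[top+8,250:310]))<25]
    bot=top+3
    while bot in n: bot+=1
    x=lambda rr:(np.where(m[rr,150:410])[0][[0,-1]]+150)
    a=np.median([x(i) for i in range(top+2,top+8)],axis=0)+[0,1]
    print('rows',top,bot,'cols',a)
    sl=.5*.06*(a[1]-a[0])*(bot-top)/(a[1]-a[0])*.6
    held([(a[0],top),(a[1],top),(a[1]-sl,bot),(a[0]+sl,bot)],c,np.array(s['eef_pos']))
    return im
E
python3 -c "
from h import *
plan(453,-100,35,2.1)
cv2.imwrite('pics/w6.png',heldauto()[:,:,::-1])
print(tops())"
```

```text
t 15.2 tcp [453.72 -99.56 131.38] ang 2.0 tilt [-0.  0.] j6 -0.42 | roll -0.1 shift mm [-0.52 -0.52 96.38]
rows 287 360 cols [198.  364.5]
top-tcp [-0.69  1.93 34.3 ] up [ 0.   -0.03  1.  ] tiltx -1.8 err [1.65]
top-tcp [-0.75  3.48 34.06] up [-0.03  0.93  0.36] tiltx 68.6 err [5.73]
[(array([880.5 , 274.05]), np.float64(4.5615299885956455), array([34.1 , 33.16]), array([178.27, 100.02])), (array([580.7 , 123.28]), np.float64(-22.42710674532209), array([50.57, 25.24]), array([232.71, 204.75])), (array([567.68, 281.31]), np.float64(13.494283985426021), array([51.48, 25.74]), array([173.43, 210.71])), (array([426.92, 106.89]), np.float64(-16.912726187960306), array([49.98, 27.01]), array([239.48, 262.72]))]
```

>>> move_arm(series=[{"x": -0.04,"y": -0.001,"z": 0,"roll": 0,"fingers": 0.3},{"x": -0.05,"y": 0,"z": 0,"roll": 0,"fingers": 0.3},{"x": -0.045,"y": 0,"z": 0,"roll": 0,"fingers": 0.3},{"x": -0.0175,"y": 0,"z": 0,"roll": 0,"fingers": 0.3},{"x": 0,"y": 0,"z": 0.02,"roll": 0,"fingers": 0.3}])

```text
t: 15.9
eef_pos: [459.5, -253.7, 112.6]
tool_rot: [[-0.034, 0.999, 0.002], [0.999, 0.034, -0.001], [-0.001, 0.002, -1.0]]
wrist_force: [-0.6, -0.2, -0.1]
opening: 0.623
gripper_force: 63.2
```

>>> move_arm(series=[{"x": 0,"y": 0,"z": 0.01,"roll": 0,"fingers": 0.3},{"x": 0,"y": 0,"z": 0,"roll": 0,"fingers": 0.3},{"x": 0,"y": 0,"z": 0,"roll": 0,"fingers": 0.3},{"x": 0,"y": 0,"z": 0,"roll": 0,"fingers": 0.3},{"x": 0,"y": 0,"z": 0,"roll": 0,"fingers": 0.3}])

```text
t: 16.52
eef_pos: [459.2, -252.3, 102.9]
tool_rot: [[-0.036, 0.999, 0.001], [0.999, 0.036, -0.0], [-0.0, 0.001, -1.0]]
wrist_force: [-0.3, -0.5, -0.5]
opening: 0.618
gripper_force: 63.2
```

```bash
python3 -c "
from h import *
plan(457.9,-252,69,2.1)
im=heldauto();
cv2.imwrite('pics/w7.png',cv2.resize(im[0:290,190:380],None,fx=2,fy=2,interpolation=cv2.INTER_CUBIC)[:,:,::-1])"
```

```text
t 16.5 tcp [ 459.19 -252.3   102.91] ang 2.1 tilt [ 0. -0.] j6 -0.68 | roll -0.0 shift mm [ 0.37 -1.3  33.91]
rows 287 360 cols [198. 364.]
top-tcp [-0.86  1.76 33.97] up [-0.   -0.03  1.  ] tiltx -1.4 err [1.61]
top-tcp [-0.92  3.3  33.72] up [-0.03  0.93  0.37] tiltx 68.5 err [5.68]
```

View pics/w7.png

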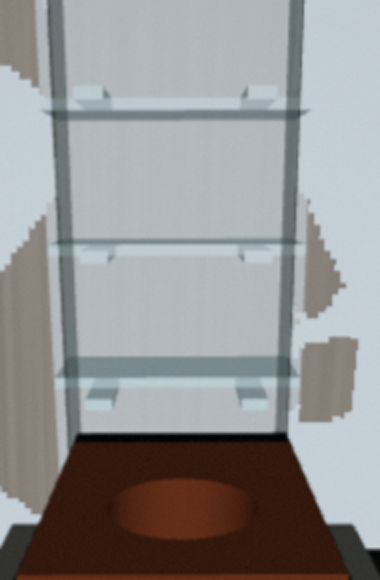

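Three dividers are visible in the wrist crop (full-image rows about 51, 124 and 191). The held block's base edge is at about row 218.

```bash
python3 -c "
from h import *
c=r.calibration('wrist')
print('walls',cast(c,[(278,51.5),(278,124.5),(278,191)],30)[:,:2])
print('horns',cast(c,[(236,46.5),(321,46.5),(238.5,127.5),(318.5,127.5),(240,202),(316,202)],54)[:,:2])
print('blockbase edge',cast(c,[(229,218),(334,218)],60)[:,:2])"
```

```text
walls [[ 453.43 -156.18]
 [ 454.73 -193.91]
 [ 456.03 -231.9 ]]
horns [[ 433.98 -157.24]
 [ 473.66 -155.79]
 [ 435.34 -194.37]
 [ 474.88 -192.94]
 [ 436.3  -232.59]
 [ 476.03 -231.16]]
blockbase edge [[ 431.31 -239.62]
 [ 485.16 -237.69]]
```

>>> move_arm(series=[{"x": 0.0017,"y": -0.001,"z": 0.01,"roll": 0,"fingers": 0.3},{"x": 0,"y": 0,"z": 0.012,"roll": 0,"fingers": 0.3},{"x": 0,"y": 0,"z": 0.012,"roll": 0,"fingers": 0.3},{"x": 0,"y": 0,"z": 0.002,"roll": 0,"fingers": 0.3},{"x": 0,"y": 0,"z": 0,"roll": 0,"fingers": 0.3}])

```text
t: 17.2
eef_pos: [457.9, -250.6, 66.2]
tool_rot: [[-0.036, 0.999, -0.0], [0.999, 0.036, 0.0], [0.0, -0.0, -1.0]]
wrist_force: [-0.3, 0.5, -0.5]
opening: 0.623
gripper_force: 63.2
```

>>> move_arm(series=[{"x": 0,"y": 0,"z": 0.01,"roll": 0,"fingers": 0.3},{"x": 0,"y": 0,"z": 0.006,"roll": 0,"fingers": 0.3},{"x": 0,"y": 0,"z": 0,"roll": 0,"fingers": 0.3},{"x": 0,"y": 0,"z": 0,"roll": 0,"fingers": 0.7},{"x": 0,"y": 0,"z": 0,"roll": 0,"fingers": 1}])

```text
t: 17.82
eef_pos: [457.9, -250.6, 50.4]
tool_rot: [[-0.036, 0.999, 0.0], [0.999, 0.036, 0.0], [0.0, 0.0, -1.0]]
wrist_force: [0.2, -0.7, 0.7]
opening: 0.89
gripper_force: 0.0
```

>>> move_arm(series=[{"x": 0,"y": 0,"z": 0,"roll": 0,"fingers": 1},{"x": 0,"y": 0,"z": 0,"roll": 0,"fingers": 1},{"x": 0,"y": 0,"z": -0.04,"roll": 0,"fingers": 1},{"x": 0,"y": 0,"z": -0.05,"roll": 0,"fingers": 1},{"x": 0,"y": 0,"z": -0.04,"roll": 0,"fingers": 1}])

```text
t: 18.45
eef_pos: [458.0, -250.7, 182.4]
tool_rot: [[-0.036, 0.999, 0.001], [0.999, 0.036, -0.001], [-0.001, 0.001, -1.0]]
wrist_force: [1.0, 0.1, -0.5]
opening: 1.005
gripper_force: 0.0
```

```bash
python3 -c "
from h import *
wtops(82);print(tops())
plan(426,107,160,-16)"
```

```text
px [280.29 209.33] bbox [240 190  81  40] V 84.0 rect [ 456.91 -250.08] [53.32 27.24] ang 2.1
px [356.88 345.92] bbox [324 323  86  41] V 116.0 rect [ 523.3  -359.09] [21.58 73.91] ang -25.4
px [373.16 336.93] bbox [342 323  61  28] V 115.0 rect [ 529.05 -346.67] [14.36 51.  ] ang -13.2
[(array([880.41, 273.85]), np.float64(7.54499273441188), array([34.3, 33.2]), array([178.34, 100.05])), (array([580.29, 123.07]), np.float64(-21.97317387159634), array([51.11, 25.8 ]), array([232.79, 204.9 ])), (array([567.43, 281.23]), np.float64(13.57288177237586), array([51.97, 25.92]), array([173.46, 210.8 ])), (array([426.13, 107.3 ]), np.float64(-15.032398763250255), array([49.6 , 26.08]), array([239.33, 263.02]))]
t 18.6 tcp [ 459.9  -252.04  185.08] ang 2.1 tilt [ 0.01 -0.01] j6 -0.68 | roll 18.1 shift mm [ 335.86 -131.76   22.89]
```

>>> move_arm(series=[{"x": 0.04,"y": -0.003,"z": 0,"roll": 0,"fingers": 1},{"x": 0.06,"y": -0.003,"z": 0,"roll": 0,"fingers": 1},{"x": 0.06,"y": -0.003,"z": 0,"roll": 0,"fingers": 1},{"x": 0.06,"y": -0.003,"z": 0,"roll": 0,"fingers": 1},{"x": 0.06,"y": -0.003,"z": 0,"roll": 0,"fingers": 1}])

```text
t: 19.18
eef_pos: [432.1, 30.4, 179.9]
tool_rot: [[-0.035, 0.999, -0.001], [0.999, 0.035, 0.0], [0.0, -0.001, -1.0]]
wrist_force: [1.5, 0.5, 0.9]
opening: 1.001
gripper_force: 0.0
```

>>> move_arm(series=[{"x": 0.05,"y": -0.003,"z": 0.01,"roll": 0,"fingers": 1},{"x": 0.029,"y": -0.001,"z": 0.01,"roll": 0,"fingers": 1},{"x": 0,"y": 0,"z": 0,"roll": 9,"fingers": 1},{"x": 0,"y": 0,"z": 0,"roll": 8.1,"fingers": 1},{"x": 0,"y": 0,"z": 0,"roll": 0,"fingers": 1}])

```text
t: 19.8
eef_pos: [425.6, 107.6, 159.8]
tool_rot: [[0.258, 0.966, -0.001], [0.966, -0.258, -0.0], [-0.0, -0.001, -1.0]]
wrist_force: [0.1, 0.1, -0.1]
opening: 1.003
gripper_force: 0.0
```

>>> move_arm(series=[{"x": 0,"y": 0,"z": 0,"roll": 0,"fingers": 1},{"x": 0,"y": 0,"z": 0,"roll": 0,"fingers": 1},{"x": 0,"y": 0,"z": 0,"roll": 0,"fingers": 1},{"x": 0,"y": 0,"z": 0,"roll": 0,"fingers": 1},{"x": 0,"y": 0,"z": 0,"roll": 0,"fingers": 1}])

```text
t: 20.42
eef_pos: [426.1, 107.4, 160.5]
tool_rot: [[0.26, 0.966, 0.0], [0.966, -0.26, 0.0], [0.0, 0.0, -1.0]]
wrist_force: [0.0, -0.1, 0.3]
opening: 1.0
gripper_force: 0.0
```

```bash
python3 -c "
from h import *
wtops(76,65)
plan(426,107,42.7,-15)"
```

```text
px [520.38 126.12] bbox [477  97  83  59] V 174.0 rect [578.39 125.15] [27.68 52.4 ] ang -22.5
px [280.47 214.85] bbox [238 194  86  43] V 89.0 rect [425.42 109.35] [27.63 53.37] ang -15.0
t 20.5 tcp [426.11 107.45 160.51] ang -15.0 tilt [0. 0.] j6 0.33 | roll -0.0 shift mm [ -0.47   0.   117.81]
```

>>> move_arm(series=[{"x": 0.0016,"y": -0.001,"z": 0.04,"roll": 0,"fingers": 1},{"x": 0,"y": 0,"z": 0.04,"roll": 0,"fingers": 1},{"x": 0,"y": 0,"z": 0.038,"roll": 0,"fingers": 1},{"x": 0,"y": 0,"z": 0,"roll": 0,"fingers": 1},{"x": 0,"y": 0,"z": 0,"roll": 0,"fingers": 1}])

```text
t: 21.1
eef_pos: [426.3, 109.4, 43.5]
tool_rot: [[0.26, 0.966, 0.001], [0.966, -0.26, 0.0], [0.001, 0.001, -1.0]]
wrist_force: [-0.2, -0.1, 0.3]
opening: 1.001
gripper_force: 0.0
```

>>> move_arm(series=[{"x": 0,"y": 0,"z": 0,"roll": 0,"fingers": 0.3},{"x": 0,"y": 0,"z": 0,"roll": 0,"fingers": 0.3},{"x": 0,"y": 0,"z": 0,"roll": 0,"fingers": 0.3},{"x": 0,"y": 0,"z": 0,"roll": 0,"fingers": 0.3},{"x": 0,"y": 0,"z": -0.03,"roll": 0,"fingers": 0.3}])

```text
t: 21.72
eef_pos: [424.5, 109.2, 72.3]
tool_rot: [[0.26, 0.966, -0.003], [0.966, -0.26, -0.0], [-0.001, -0.003, -1.0]]
wrist_force: [0.4, 0.1, -0.6]
opening: 0.623
gripper_force: 63.3
```

>>> move_arm(series=[{"x": 0,"y": 0,"z": -0.05,"roll": 0,"fingers": 0.3},{"x": 0,"y": 0,"z": -0.03,"roll": -8.5,"fingers": 0.3},{"x": 0,"y": 0,"z": 0,"roll": -8.6,"fingers": 0.3},{"x": -0.03,"y": 0.0026,"z": 0,"roll": 0,"fingers": 0.3},{"x": -0.05,"y": 0.004,"z": 0,"roll": 0,"fingers": 0.3}])

```text
t: 22.35
eef_pos: [435.1, 29.5, 153.3]
tool_rot: [[-0.039, 0.999, 0.002], [0.999, 0.039, 0.0], [0.0, 0.002, -1.0]]
wrist_force: [0.8, -0.4, -0.4]
opening: 0.624
gripper_force: 63.4
```

>>> move_arm(series=[{"x": -0.06,"y": 0.003,"z": 0,"roll": 0,"fingers": 0.3},{"x": -0.06,"y": 0.003,"z": 0,"roll": 0,"fingers": 0.3},{"x": -0.06,"y": 0.003,"z": 0,"roll": 0,"fingers": 0.3},{"x": -0.045,"y": 0.003,"z": 0,"roll": 0,"fingers": 0.3},{"x": -0.018,"y": 0,"z": 0.01,"roll": 0,"fingers": 0.3}])

```text
t: 22.98
eef_pos: [456.1, -215.5, 143.2]
tool_rot: [[-0.033, 0.999, 0.002], [0.999, 0.033, -0.002], [-0.002, 0.002, -1.0]]
wrist_force: [-0.7, 0.7, -1.5]
opening: 0.626
gripper_force: 63.3
```

>>> move_arm(series=[{"x": 0,"y": 0,"z": 0.02,"roll": 0,"fingers": 0.3},{"x": 0,"y": 0,"z": 0.02,"roll": 0,"fingers": 0.3},{"x": 0,"y": 0,"z": 0,"roll": 0,"fingers": 0.3},{"x": 0,"y": 0,"z": 0,"roll": 0,"fingers": 0.3},{"x": 0,"y": 0,"z": 0,"roll": 0,"fingers": 0.3}])

```text
t: 23.6
eef_pos: [456.2, -212.8, 103.3]
tool_rot: [[-0.036, 0.999, 0.001], [0.999, 0.036, -0.001], [-0.001, 0.001, -1.0]]
wrist_force: [0.3, -0.2, -0.5]
opening: 0.622
gripper_force: 63.3
```

```bash
cat >> h.py <<'E'
ORG=np.array([455.1,-194.0])
def hover(k,zb):
    "over bay k with the block's underside at zb: find its +y base edge in the wrist view and give the needed shift"
    c=r.calibration('wrist');im=heldauto();g=cv2.cvtColor(im,cv2.COLOR_RGB2GRAY).astype(float)
    # the dark base plate's upper boundary: strong drop of brightness going down
    e=[]
    for x0 in (245,300):
        col=g[150:270,x0:x0+12].mean(1);d=np.diff(col);i=int(d.argmin());e.append((x0+5.5,150+i+1))
    i=int(round(np.mean([q[1] for q in e])))+2
    xs=np.where(g[i,190:370]<35)[0]+190;xe=np.where((g[i,190:370]<35))[0]
    w=cast(c,e,zb)[:,:2].mean(0);b=cast(c,[(xs[0],i-2),(xs[-1]+1,i-2)],zb)[:,:2]
    cen=np.array([b[:,0].mean(),w[1]])+14*np.array([np.sin(OY),-np.cos(OY)])
    t=ORG+(-57+38*k)*np.array([-np.sin(OY),np.cos(OY)]);d=t-cen
    print('edges',e,'cols',xs[0],xs[-1],'width',b[1,0]-b[0,0],'centre',cen,'bay',t,'tool shift x %.1f y %.1f'%(d@[-np.sin(OY),np.cos(OY)],d@[np.cos(OY),np.sin(OY)]))
    return im
E
python3 -c "
from h import *
plan(456,-213,103,2.1);s=r.sense()
cv2.imwrite('pics/w8.png',hover(1,s['eef_pos'][2]-42.7)[:,:,::-1])"
```

```text
t 23.6 tcp [ 456.16 -212.8   103.34] ang 2.1 tilt [ 0. -0.] j6 -0.63 | roll -0.0 shift mm [-0.19 -0.16  0.34]
rows 289 361 cols [199.5 363.5]
top-tcp [-0.66  0.4  32.81] up [-0.   -0.03  1.  ] tiltx -1.4 err [1.57]
top-tcp [-0.72  1.93 32.57] up [-0.04  0.93  0.36] tiltx 68.9 err [5.58]
edges [(250.5, 218), (305.5, 218)] cols 228 333 width 54.324047090686975 centre [ 455.57 -213.21] bay [ 455.8  -212.99] tool shift x 0.2 y 0.2
```

>>> move_arm(series=[{"x": 0,"y": 0,"z": 0.012,"roll": 0,"fingers": 0.3},{"x": 0,"y": 0,"z": 0.012,"roll": 0,"fingers": 0.3},{"x": 0,"y": 0,"z": 0.012,"roll": 0,"fingers": 0.3},{"x": 0,"y": 0,"z": 0,"roll": 0,"fingers": 0.3},{"x": 0,"y": 0,"z": 0,"roll": 0,"fingers": 0.3}])

```text
t: 24.28
eef_pos: [455.8, -212.9, 66.4]
tool_rot: [[-0.036, 0.999, -0.0], [0.999, 0.036, 0.0], [0.0, -0.0, -1.0]]
wrist_force: [0.6, -0.2, -0.5]
opening: 0.622
gripper_force: 63.3
```

>>> move_arm(series=[{"x": 0,"y": 0,"z": 0.01,"roll": 0,"fingers": 0.3},{"x": 0,"y": 0,"z": 0.006,"roll": 0,"fingers": 0.3},{"x": 0,"y": 0,"z": 0,"roll": 0,"fingers": 0.3},{"x": 0,"y": 0,"z": 0,"roll": 0,"fingers": 0.7},{"x": 0,"y": 0,"z": 0,"roll": 0,"fingers": 1}])

```text
t: 24.9
eef_pos: [455.7, -212.9, 50.4]
tool_rot: [[-0.036, 0.999, 0.0], [0.999, 0.036, 0.0], [0.0, 0.0, -1.0]]
wrist_force: [-0.6, 0.1, 0.1]
opening: 0.889
gripper_force: 0.0
```

>>> move_arm(series=[{"x": 0,"y": 0,"z": 0,"roll": 0,"fingers": 1},{"x": 0,"y": 0,"z": 0,"roll": 0,"fingers": 1},{"x": 0,"y": 0,"z": -0.04,"roll": 0,"fingers": 1},{"x": 0,"y": 0,"z": -0.05,"roll": 0,"fingers": 1},{"x": 0,"y": 0,"z": -0.04,"roll": 0,"fingers": 1}])

```text
t: 25.52
eef_pos: [455.8, -212.9, 182.4]
tool_rot: [[-0.036, 0.999, 0.001], [0.999, 0.036, -0.001], [-0.001, 0.001, -1.0]]
wrist_force: [0.2, -0.1, -0.7]
opening: 0.997
gripper_force: 0.0
```

>>> move_arm(series=[{"x": 0.03,"y": 0.012,"z": 0,"roll": 0,"fingers": 1},{"x": 0.055,"y": 0.022,"z": 0,"roll": 0,"fingers": 1},{"x": 0.055,"y": 0.022,"z": 0,"roll": 0,"fingers": 1},{"x": 0.055,"y": 0.022,"z": 0,"roll": 0,"fingers": 1},{"x": 0.055,"y": 0.022,"z": 0,"roll": 0,"fingers": 1}])

```text
t: 26.15
eef_pos: [547.1, 42.4, 180.6]
tool_rot: [[-0.036, 0.999, 0.0], [0.999, 0.036, -0.0], [-0.0, 0.0, -1.0]]
wrist_force: [0.2, -0.7, -0.0]
opening: 1.0
gripper_force: 0.0
```

>>> move_arm(series=[{"x": 0.05,"y": 0.02,"z": 0.01,"roll": 0,"fingers": 1},{"x": 0.033,"y": 0.0147,"z": 0.01,"roll": 0,"fingers": 1},{"x": 0,"y": 0,"z": 0,"roll": 8.2,"fingers": 1},{"x": 0,"y": 0,"z": 0,"roll": 8.2,"fingers": 1},{"x": 0,"y": 0,"z": 0,"roll": 8.2,"fingers": 1}])

```text
t: 26.78
eef_pos: [578.3, 124.9, 160.3]
tool_rot: [[0.388, 0.922, -0.0], [0.922, -0.388, 0.0], [-0.0, -0.0, -1.0]]
wrist_force: [-0.6, -0.2, -0.9]
opening: 0.999
gripper_force: 0.0
```

>>> move_arm(series=[{"x": 0,"y": 0,"z": 0,"roll": 0,"fingers": 1},{"x": 0,"y": 0,"z": 0,"roll": 0,"fingers": 1},{"x": 0,"y": 0,"z": 0,"roll": 0,"fingers": 1},{"x": 0,"y": 0,"z": 0,"roll": 0,"fingers": 1},{"x": 0,"y": 0,"z": 0,"roll": 0,"fingers": 1}])

```text
t: 27.4
eef_pos: [578.4, 124.7, 160.5]
tool_rot: [[0.383, 0.924, 0.0], [0.924, -0.383, 0.0], [0.0, 0.0, -1.0]]
wrist_force: [0.9, 0.6, 0.2]
opening: 0.998
gripper_force: 0.0
```

```bash
python3 -c "
from h import *
wtops(76,65)
plan(578.4,125.2,42.7,-22.5);print(tops())"
```

```text
px [403.36  38.05] bbox [389  19  28  38] V 89.0 rect [680.4  195.09] [16.29 17.19] ang -44.2
px [284.6  216.38] bbox [242 196  86  42] V 93.0 rect [579.84 124.7 ] [27.04 53.41] ang -22.5
t 27.4 tcp [578.39 124.72 160.5 ] ang -22.5 tilt [0. 0.] j6 0.48 | roll -0.0 shift mm [  0.43  -0.17 117.8 ]
[(array([880.56, 273.92]), np.float64(11.663859623745026), array([34.18, 32.83]), array([178.32, 100.  ])), (array([568.06, 281.83]), np.float64(10.54976160477897), array([51.18, 25.12]), array([173.24, 210.57])), (array([ 459.09, -251.18]), np.float64(2.734171123334431), array([52.58, 25.58]), array([374.93, 247.38])), (array([ 456.94, -215.46]), np.float64(3.185266457302232), array([52.78, 28.88]), array([361.65, 248.53]))]
```

>>> move_arm(series=[{"x": 0.0005,"y": 0.0013,"z": 0.04,"roll": 0,"fingers": 1},{"x": 0,"y": 0,"z": 0.04,"roll": 0,"fingers": 1},{"x": 0,"y": 0,"z": 0.038,"roll": 0,"fingers": 1},{"x": 0,"y": 0,"z": 0,"roll": 0,"fingers": 1},{"x": 0,"y": 0,"z": 0,"roll": 0,"fingers": 1}])

```text
t: 28.12
eef_pos: [580.8, 124.8, 43.9]
tool_rot: [[0.383, 0.924, 0.002], [0.924, -0.383, 0.0], [0.001, 0.002, -1.0]]
wrist_force: [0.3, -0.5, 0.6]
opening: 1.003
gripper_force: 0.0
```

>>> move_arm(series=[{"x": 0,"y": 0,"z": 0,"roll": 0,"fingers": 0.3},{"x": 0,"y": 0,"z": 0,"roll": 0,"fingers": 0.3},{"x": 0,"y": 0,"z": 0,"roll": 0,"fingers": 0.3},{"x": 0,"y": 0,"z": 0,"roll": 0,"fingers": 0.3},{"x": 0,"y": 0,"z": -0.03,"roll": 0,"fingers": 0.3}])

```text
t: 28.75
eef_pos: [578.4, 124.6, 71.5]
tool_rot: [[0.384, 0.923, -0.004], [0.923, -0.384, -0.0], [-0.002, -0.004, -1.0]]
wrist_force: [0.5, -0.4, -0.3]
opening: 0.627
gripper_force: 63.0
```

>>> move_arm(series=[{"x": 0,"y": 0,"z": -0.05,"roll": 0,"fingers": 0.3},{"x": 0,"y": 0,"z": -0.03,"roll": -8.2,"fingers": 0.3},{"x": 0,"y": 0,"z": 0,"roll": -8.2,"fingers": 0.3},{"x": 0,"y": 0,"z": 0,"roll": -8.2,"fingers": 0.3},{"x": -0.03,"y": -0.014,"z": 0,"roll": 0,"fingers": 0.3}])

```text
t: 29.38
eef_pos: [567.1, 95.2, 152.9]
tool_rot: [[-0.04, 0.999, 0.001], [0.999, 0.04, 0.001], [0.0, 0.001, -1.0]]
wrist_force: [0.2, -0.3, -0.1]
opening: 0.621
gripper_force: 63.1
```

>>> move_arm(series=[{"x": -0.055,"y": -0.026,"z": 0,"roll": 0,"fingers": 0.3},{"x": -0.055,"y": -0.026,"z": 0,"roll": 0,"fingers": 0.3},{"x": -0.055,"y": -0.026,"z": 0,"roll": 0,"fingers": 0.3},{"x": -0.055,"y": -0.025,"z": 0,"roll": 0,"fingers": 0.3},{"x": -0.045,"y": -0.019,"z": 0,"roll": 0,"fingers": 0.3}])

```text
t: 30.0
eef_pos: [453.4, -176.9, 153.1]
tool_rot: [[-0.035, 0.999, 0.001], [0.999, 0.035, -0.001], [-0.001, 0.001, -1.0]]
wrist_force: [0.5, -0.2, 0.7]
opening: 0.624
gripper_force: 63.1
```

>>> move_arm(series=[{"x": 0,"y": 0,"z": 0.02,"roll": 0,"fingers": 0.3},{"x": 0,"y": 0,"z": 0.03,"roll": 0,"fingers": 0.3},{"x": 0,"y": 0,"z": 0,"roll": 0,"fingers": 0.3},{"x": 0,"y": 0,"z": 0,"roll": 0,"fingers": 0.3},{"x": 0,"y": 0,"z": 0,"roll": 0,"fingers": 0.3}])

```text
t: 30.62
eef_pos: [455.2, -175.1, 103.7]
tool_rot: [[-0.036, 0.999, 0.002], [0.999, 0.036, -0.001], [-0.001, 0.002, -1.0]]
wrist_force: [-0.5, 0.4, -0.1]
opening: 0.624
gripper_force: 63.1
```

```bash
python3 -c "
from h import *
plan(454.4,-175,103,2.1);s=r.sense()
cv2.imwrite('pics/w9.png',hover(2,s['eef_pos'][2]-42.7)[:,:,::-1])"
```

```text
t 30.6 tcp [ 455.18 -175.15  103.68] ang 2.1 tilt [ 0. -0.] j6 -0.56 | roll -0.0 shift mm [ 0.18 -0.78  0.68]
rows 288 361 cols [199.  363.5]
top-tcp [-0.79  0.82 33.07] up [-0.   -0.01  1.  ] tiltx -0.6 err [1.48]
top-tcp [-0.85  2.33 32.83] up [-0.04  0.93  0.37] tiltx 68.0 err [5.54]
edges [(250.5, 218), (305.5, 218)] cols 229 333 width 53.80858020055513 centre [ 454.86 -175.55] bay [ 454.4  -175.01] tool shift x 0.5 y -0.4
```

>>> move_arm(series=[{"x": 0.0005,"y": -0.0004,"z": 0.012,"roll": 0,"fingers": 0.3},{"x": 0,"y": 0,"z": 0.012,"roll": 0,"fingers": 0.3},{"x": 0,"y": 0,"z": 0.012,"roll": 0,"fingers": 0.3},{"x": 0,"y": 0,"z": 0,"roll": 0,"fingers": 0.3},{"x": 0,"y": 0,"z": 0,"roll": 0,"fingers": 0.3}])

```text
t: 31.3
eef_pos: [454.1, -174.6, 66.4]
tool_rot: [[-0.036, 0.999, -0.0], [0.999, 0.036, 0.0], [0.0, -0.0, -1.0]]
wrist_force: [0.4, 0.1, -1.0]
opening: 0.624
gripper_force: 63.1
```

```bash
python3 -c "
from h import *
c=r.calibration('top');print(cast(c,[(134,229),(140,229)],30));print(tops()[1])"
```

```text
[[526.19 400.01  30.  ]
 [525.9  383.22  30.  ]]
(array([567.42, 281.23]), np.float64(12.448603527229608), array([51.52, 25.66]), array([173.46, 210.8 ]))
```

>>> move_arm(series=[{"x": 0,"y": 0,"z": 0.01,"roll": 0,"fingers": 0.3},{"x": 0,"y": 0,"z": 0.006,"roll": 0,"fingers": 0.3},{"x": 0,"y": 0,"z": 0,"roll": 0,"fingers": 0.3},{"x": 0,"y": 0,"z": 0,"roll": 0,"fingers": 0.7},{"x": 0,"y": 0,"z": 0,"roll": 0,"fingers": 1}])

```text
t: 31.98
eef_pos: [454.0, -174.5, 50.3]
tool_rot: [[-0.036, 0.999, -0.0], [0.999, 0.036, 0.0], [0.0, -0.0, -1.0]]
wrist_force: [0.5, -0.0, -0.8]
opening: 0.885
gripper_force: 0.0
```

>>> move_arm(series=[{"x": 0,"y": 0,"z": 0,"roll": 0,"fingers": 1},{"x": 0,"y": 0,"z": 0,"roll": 0,"fingers": 1},{"x": 0,"y": 0,"z": -0.04,"roll": 0,"fingers": 1},{"x": 0,"y": 0,"z": -0.05,"roll": 0,"fingers": 1},{"x": 0,"y": 0,"z": -0.04,"roll": 0,"fingers": 1}])

```text
t: 32.6
eef_pos: [454.1, -174.5, 182.3]
tool_rot: [[-0.036, 0.999, 0.001], [0.999, 0.036, -0.001], [-0.001, 0.001, -1.0]]
wrist_force: [0.4, 0.0, -0.5]
opening: 1.001
gripper_force: 0.0
```

>>> move_arm(series=[{"x": 0.03,"y": 0.009,"z": 0,"roll": 0,"fingers": 1},{"x": 0.055,"y": 0.016,"z": 0,"roll": 0,"fingers": 1},{"x": 0.055,"y": 0.016,"z": 0,"roll": 0,"fingers": 1},{"x": 0.055,"y": 0.016,"z": 0,"roll": 0,"fingers": 1},{"x": 0.055,"y": 0.016,"z": 0,"roll": 0,"fingers": 1}])

```text
t: 33.22
eef_pos: [518.3, 79.7, 180.6]
tool_rot: [[-0.036, 0.999, 0.0], [0.999, 0.036, -0.0], [-0.0, 0.0, -1.0]]
wrist_force: [1.5, -0.5, -0.2]
opening: 1.0
gripper_force: 0.0
```

>>> move_arm(series=[{"x": 0.055,"y": 0.016,"z": 0,"roll": 0,"fingers": 1},{"x": 0.055,"y": 0.016,"z": 0,"roll": 0,"fingers": 1},{"x": 0.05,"y": 0.015,"z": 0,"roll": 0,"fingers": 1},{"x": 0.04,"y": 0.01,"z": 0.01,"roll": -5,"fingers": 1},{"x": 0,"y": 0,"z": 0.01,"roll": -5.5,"fingers": 1}])

```text
t: 33.85
eef_pos: [567.6, 283.0, 159.6]
tool_rot: [[-0.224, 0.975, 0.0], [0.975, 0.224, 0.001], [0.001, 0.0, -1.0]]
wrist_force: [-0.1, -1.2, 0.0]
opening: 0.999
gripper_force: 0.0
```

>>> move_arm(series=[{"x": 0,"y": 0,"z": 0,"roll": 0,"fingers": 1},{"x": 0,"y": 0,"z": 0,"roll": 0,"fingers": 1},{"x": 0,"y": 0,"z": 0,"roll": 0,"fingers": 1},{"x": 0,"y": 0,"z": 0,"roll": 0,"fingers": 1},{"x": 0,"y": 0,"z": 0,"roll": 0,"fingers": 1}])

```text
t: 34.48
eef_pos: [568.0, 279.7, 160.8]
tool_rot: [[-0.217, 0.976, 0.0], [0.976, 0.217, 0.0], [0.0, 0.0, -1.0]]
wrist_force: [-0.1, 0.4, 0.4]
opening: 1.002
gripper_force: 0.0
```

```bash
python3 -c "
from h import *
cv2.imwrite('pics/w10.png',wtops(76,65)[:,:,::-1])
plan(567.4,281.2,43,12.5);print(tops())"
```

```text
px [279.8  212.38] bbox [237 192  86  42] V 84.0 rect [566.09 282.93] [53.59 26.91] ang 12.5
t 34.5 tcp [567.95 279.72 160.7 ] ang 12.5 tilt [0. 0.] j6 0.12 | roll 0.0 shift mm [  1.55  -0.25 117.7 ]
[(array([880.53, 273.78]), np.float64(-16.75885978188002), array([33.97, 33.81]), array([178.37, 100.01])), (array([ 458.98, -251.05]), np.float64(2.4241234063315784), array([52.54, 25.83]), array([374.88, 247.42])), (array([ 456.94, -215.46]), np.float64(3.185266457302232), array([52.78, 28.88]), array([361.65, 248.53])), (array([ 455.44, -176.25]), np.float64(1.962095527582169), array([51.68, 27.86]), array([346.98, 249.45]))]
```

>>> move_arm(series=[{"x": 0.0033,"y": -0.001,"z": 0.04,"roll": 0,"fingers": 1},{"x": 0,"y": 0,"z": 0.04,"roll": 0,"fingers": 1},{"x": 0,"y": 0,"z": 0.037,"roll": 0,"fingers": 1},{"x": 0,"y": 0,"z": 0,"roll": 0,"fingers": 1},{"x": 0,"y": 0,"z": 0,"roll": 0,"fingers": 1}])

```text
t: 35.2
eef_pos: [567.1, 283.2, 45.0]
tool_rot: [[-0.217, 0.976, 0.002], [0.976, 0.217, 0.001], [0.0, 0.002, -1.0]]
wrist_force: [0.7, 0.4, 0.2]
opening: 0.998
gripper_force: 0.0
```

>>> move_arm(series=[{"x": 0,"y": 0,"z": 0,"roll": 0,"fingers": 0.3},{"x": 0,"y": 0,"z": 0,"roll": 0,"fingers": 0.3},{"x": 0,"y": 0,"z": 0,"roll": 0,"fingers": 0.3},{"x": 0,"y": 0,"z": 0,"roll": 0,"fingers": 0.3},{"x": 0,"y": 0,"z": -0.03,"roll": 0,"fingers": 0.3}])

```text
t: 35.83
eef_pos: [564.8, 282.4, 72.3]
tool_rot: [[-0.217, 0.976, -0.004], [0.976, 0.217, -0.001], [-0.0, -0.004, -1.0]]
wrist_force: [0.9, -0.5, -1.0]
opening: 0.621
gripper_force: 63.0
```

>>> move_arm(series=[{"x": 0,"y": 0,"z": -0.05,"roll": 0,"fingers": 0.3},{"x": 0,"y": 0,"z": -0.03,"roll": 5.2,"fingers": 0.3},{"x": 0,"y": 0,"z": 0,"roll": 5.2,"fingers": 0.3},{"x": -0.03,"y": -0.01,"z": 0,"roll": 0,"fingers": 0.3},{"x": -0.055,"y": -0.017,"z": 0,"roll": 0,"fingers": 0.3}])

```text
t: 36.45
eef_pos: [542.3, 197.2, 153.7]
tool_rot: [[-0.04, 0.999, 0.001], [0.999, 0.04, 0.0], [0.0, 0.001, -1.0]]
wrist_force: [0.4, -1.0, -0.5]
opening: 0.617
gripper_force: 63.1
```

>>> move_arm(series=[{"x": -0.06,"y": -0.018,"z": 0,"roll": 0,"fingers": 0.3},{"x": -0.06,"y": -0.018,"z": 0,"roll": 0,"fingers": 0.3},{"x": -0.06,"y": -0.018,"z": 0,"roll": 0,"fingers": 0.3},{"x": -0.06,"y": -0.018,"z": 0,"roll": 0,"fingers": 0.3},{"x": -0.055,"y": -0.018,"z": 0,"roll": 0,"fingers": 0.3}])

```text
t: 37.08
eef_pos: [463.0, -102.7, 154.1]
tool_rot: [[-0.037, 0.999, 0.001], [0.999, 0.037, -0.001], [-0.001, 0.001, -1.0]]
wrist_force: [0.7, -0.6, -0.1]
opening: 0.622
gripper_force: 63.1
```

>>> move_arm(series=[{"x": -0.035,"y": -0.0113,"z": 0.02,"roll": 0,"fingers": 0.3},{"x": 0,"y": 0,"z": 0.03,"roll": 0,"fingers": 0.3},{"x": 0,"y": 0,"z": 0,"roll": 0,"fingers": 0.3},{"x": 0,"y": 0,"z": 0,"roll": 0,"fingers": 0.3},{"x": 0,"y": 0,"z": 0,"roll": 0,"fingers": 0.3}])

```text
t: 37.7
eef_pos: [454.5, -135.9, 104.7]
tool_rot: [[-0.038, 0.999, 0.002], [0.999, 0.038, -0.001], [-0.001, 0.002, -1.0]]
wrist_force: [0.1, 0.2, -0.5]
opening: 0.623
gripper_force: 63.1
```

```bash
python3 -c "
from h import *
plan(453,-137,103,2.1);s=r.sense()
cv2.imwrite('pics/w11.png',hover(3,s['eef_pos'][2]-43)[:,:,::-1])"
```

```text
t 37.7 tcp [ 454.47 -135.89  104.66] ang 2.2 tilt [ 0. -0.] j6 -0.49 | roll 0.1 shift mm [-1.05 -1.51  1.65]
rows 287 359 cols [200.5 362.5]
top-tcp [-0.66  0.18 31.24] up [-0.   -0.01  1.  ] tiltx -0.6 err [1.43]
top-tcp [-0.73  1.66 31.01] up [-0.04  0.92  0.38] tiltx 67.5 err [5.35]
edges [(250.5, 217), (305.5, 217)] cols 229 332 width 53.335665133562486 centre [ 453.86 -135.86] bay [ 453.01 -137.04] tool shift x -1.1 y -0.9
```

>>> move_arm(series=[{"x": -0.0012,"y": -0.0009,"z": 0.012,"roll": 0,"fingers": 0.3},{"x": 0,"y": 0,"z": 0.012,"roll": 0,"fingers": 0.3},{"x": 0,"y": 0,"z": 0.012,"roll": 0,"fingers": 0.3},{"x": 0,"y": 0,"z": 0,"roll": 0,"fingers": 0.3},{"x": 0,"y": 0,"z": 0,"roll": 0,"fingers": 0.3}])

```text
t: 38.38
eef_pos: [452.8, -137.4, 67.4]
tool_rot: [[-0.037, 0.999, -0.0], [0.999, 0.037, 0.0], [0.0, -0.0, -1.0]]
wrist_force: [-0.3, 0.3, -0.1]
opening: 0.622
gripper_force: 63.1
```

>>> move_arm(series=[{"x": 0,"y": 0,"z": 0.01,"roll": 0,"fingers": 0.3},{"x": 0,"y": 0,"z": 0.006,"roll": 0,"fingers": 0.3},{"x": 0,"y": 0,"z": 0,"roll": 0,"fingers": 0.3},{"x": 0,"y": 0,"z": 0,"roll": 0,"fingers": 0.7},{"x": 0,"y": 0,"z": 0,"roll": 0,"fingers": 1}])

```text
t: 39.0
eef_pos: [452.8, -137.3, 51.3]
tool_rot: [[-0.037, 0.999, -0.0], [0.999, 0.037, 0.0], [0.0, -0.0, -1.0]]
wrist_force: [0.4, 0.5, 0.8]
opening: 0.888
gripper_force: 0.0
```

>>> move_arm(series=[{"x": 0,"y": 0,"z": 0,"roll": 0,"fingers": 1},{"x": 0,"y": 0,"z": 0,"roll": 0,"fingers": 1},{"x": 0,"y": 0,"z": -0.04,"roll": 0,"fingers": 1},{"x": 0,"y": 0,"z": -0.05,"roll": 0,"fingers": 1},{"x": 0,"y": 0,"z": -0.055,"roll": 0,"fingers": 1}])

```text
t: 39.62
eef_pos: [452.3, -137.1, 197.7]
tool_rot: [[-0.037, 0.999, -0.001], [0.999, 0.037, 0.001], [0.001, -0.001, -1.0]]
wrist_force: [0.5, 0.1, -1.5]
opening: 1.001
gripper_force: 0.0
```

>>> move_arm(series=[{"x": 0.03,"y": 0.045,"z": 0,"roll": 0,"fingers": 1},{"x": 0.03,"y": 0.045,"z": 0,"roll": 0,"fingers": 1},{"x": 0.03,"y": 0.045,"z": 0,"roll": 0,"fingers": 1},{"x": 0.03,"y": 0.045,"z": 0,"roll": 0,"fingers": 1},{"x": 0.02,"y": 0.028,"z": 0,"roll": -1.9,"fingers": 1}])

```text
t: 40.25
eef_pos: [656.8, 12.2, 195.9]
tool_rot: [[-0.073, 0.997, -0.0], [0.997, 0.073, 0.0], [0.0, -0.0, -1.0]]
wrist_force: [1.1, -1.2, -1.1]
opening: 1.004
gripper_force: 0.0
```

>>> move_arm(series=[{"x": 0,"y": 0,"z": 0,"roll": 0,"fingers": 1},{"x": 0,"y": 0,"z": 0,"roll": 0,"fingers": 1},{"x": 0,"y": 0,"z": 0,"roll": 0,"fingers": 1},{"x": 0,"y": 0,"z": 0,"roll": 0,"fingers": 1},{"x": 0,"y": 0,"z": 0,"roll": 0,"fingers": 1}])

```text
t: 40.88
eef_pos: [655.2, 9.9, 196.8]
tool_rot: [[-0.07, 0.998, 0.0], [0.998, 0.07, 0.0], [0.0, 0.0, -1.0]]
wrist_force: [0.3, -0.3, -1.6]
opening: 1.002
gripper_force: 0.0
```

```bash
python3 -c "
from h import *
plan(656,10,190,4)
c=r.calibration('wrist');im=r.camera('wrist')
cv2.imwrite('pics/w12.png',im[:,:,::-1])
for t in tops():print(t[:2])
m=(red(im)&1);
for ce,s,l in blobs(m,500,99999):
  k=cast(c,np.argwhere(l)[:,::-1].astype(float),100)[:,:2].astype(np.float32);print(ce,s,cv2.minAreaRect(k))
h=cv2.cvtColor(im,cv2.COLOR_RGB2HSV);b=((h[...,0]>14)&(h[...,0]<30)&(h[...,1]>110)&(h[...,2]>70)).astype(np.uint8)
for ce,s,l in blobs(b,300,99999):
  k=cast(c,np.argwhere(l)[:,::-1].astype(float),93)[:,:2].astype(np.float32);print('rod',ce,s,cv2.fitLine(k,2,0,.01,.01).ravel(),k[:,1].max(),k[:,1].min())
"
```

```text
t 40.9 tcp [655.17   9.89 196.81] ang 4.0 tilt [0. 0.] j6 -0.17 | roll -0.0 shift mm [0.06 0.83 6.82]
(array([880.37, 273.98]), np.float64(1.981902619510083))
(array([ 541.9 , -368.82]), np.float64(-10.60098002522516))
(array([ 458.99, -250.98]), np.float64(2.468270378964535))
(array([ 457.01, -215.37]), np.float64(3.3605426050479337))
(array([ 455.08, -176.42]), np.float64(3.18773736344632))
(array([ 454.03, -139.35]), np.float64(2.4520267717747894))
rod [279.88 324.77] [ 274  258   13  136 1708] [  0.07  -1.   660.23 -80.98] -25.593319 -142.27365
```

View pics/w12.png

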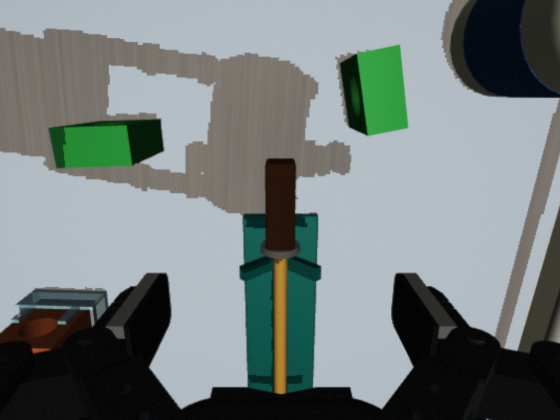

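The handle runs from about row 158 to 240 around column 281. The guard is at rows 240–257, and the rod runs straight down at about column 280.

```bash
python3 -c "
from h import *
c=r.calibration('wrist');im=cv2.imread('pics/w12.png');g=cv2.cvtColor(im,cv2.COLOR_BGR2GRAY)
print([(i,int(g[i,275:287].mean())) for i in range(150,262,2)])
for row in (180,200,220): print(row,[int(v) for v in g[row,258:304]])
print(cast(c,[(281,166),(281,240),(266,200),(295,200)],100)[:,:2],cast(c,[(281,158)],76)[:,:2])
print('bays',tops()[2:])"
```

```text
[(150, 113), (152, 114), (154, 113), (156, 113), (158, 63), (160, 12), (162, 12), (164, 20), (166, 24), (168, 24), (170, 24), (172, 24), (174, 23), (176, 24), (178, 24), (180, 23), (182, 23), (184, 24), (186, 24), (188, 24), (190, 24), (192, 24), (194, 23), (196, 23), (198, 24), (200, 24), (202, 23), (204, 23), (206, 23), (208, 24), (210, 23), (212, 23), (214, 23), (216, 23), (218, 23), (220, 23), (222, 24), (224, 23), (226, 23), (228, 23), (230, 23), (232, 23), (234, 23), (236, 23), (238, 24), (240, 24), (242, 23), (244, 24), (246, 23), (248, 22), (250, 36), (252, 72), (254, 80), (256, 80), (258, 80), (260, 87)]
180 [118, 117, 114, 114, 116, 114, 92, 51, 24, 24, 24, 24, 23, 24, 23, 26, 22, 25, 25, 23, 21, 24, 22, 24, 24, 22, 25, 23, 21, 23, 25, 23, 23, 23, 22, 23, 28, 74, 145, 179, 188, 189, 188, 187, 190, 188]
200 [116, 115, 114, 118, 116, 113, 109, 67, 26, 23, 28, 24, 25, 26, 26, 25, 24, 26, 25, 25, 25, 25, 24, 24, 24, 25, 25, 23, 24, 22, 22, 21, 22, 21, 23, 22, 37, 113, 168, 185, 188, 189, 189, 188, 188, 189]
220 [29, 31, 28, 29, 29, 29, 28, 21, 20, 18, 24, 25, 26, 23, 26, 25, 26, 23, 24, 23, 22, 25, 22, 24, 23, 24, 23, 23, 22, 24, 24, 22, 21, 22, 25, 22, 20, 27, 28, 30, 28, 28, 31, 28, 27, 27]
[[652.54  41.02]
 [656.1   -9.24]
 [644.35  17.96]
 [663.25  19.29]] [[652.48  42.36]]
bays [(array([ 458.88, -250.99]), np.float64(2.852981250025016), array([52.46, 25.69]), array([374.86, 247.46])), (array([ 457.08, -215.43]), np.float64(2.84849609733204), array([53.04, 29.25]), array([361.64, 248.47])), (array([ 455.26, -176.21]), np.float64(2.6859099970301754), array([52.19, 27.94]), array([346.97, 249.52])), (array([ 453.96, -139.21]), np.float64(3.2028785575977374), array([52.96, 29.48]), array([333.05, 250.35]))]
```

>>> move_arm(series=[{"x": -0.0074,"y": -0.0006,"z": 0.04,"roll": 0,"fingers": 1},{"x": 0,"y": 0,"z": 0.045,"roll": 0,"fingers": 1},{"x": 0,"y": 0,"z": 0.045,"roll": 0,"fingers": 1},{"x": 0,"y": 0,"z": 0,"roll": 0,"fingers": 1},{"x": 0,"y": 0,"z": 0,"roll": 0,"fingers": 1}])

```text
t: 41.65
eef_pos: [656.5, 2.9, 68.3]
tool_rot: [[-0.071, 0.998, 0.003], [0.998, 0.071, -0.0], [-0.0, 0.003, -1.0]]
wrist_force: [0.5, 0.5, 0.3]
opening: 1.0
gripper_force: 0.0
```

>>> move_arm(series=[{"x": 0,"y": 0,"z": 0,"roll": 0,"fingers": 0.3},{"x": 0,"y": 0,"z": 0,"roll": 0,"fingers": 0.2},{"x": 0,"y": 0,"z": 0,"roll": 0,"fingers": 0.05},{"x": 0,"y": 0,"z": 0,"roll": 0,"fingers": 0.05},{"x": 0,"y": 0,"z": 0,"roll": 0,"fingers": 0.05}])

```text
t: 42.28
eef_pos: [655.2, 2.9, 66.9]
tool_rot: [[-0.071, 0.998, -0.0], [0.998, 0.071, 0.0], [0.0, -0.0, -1.0]]
wrist_force: [-2.4, -0.5, 4.1]
opening: 0.225
gripper_force: 60.5
```

```bash
python3 -c "
from h import *
plan(656,10,190,4);s=r.sense();print(s['wrist_force'],s['opening'],s['gripper_force'])
im=r.camera('wrist')
cv2.imwrite('pics/w13.png',im[:,:,::-1])"
```

```text
t 42.3 tcp [655.15   2.93  66.91] ang 4.0 tilt [-0.  0.] j6 -0.18 | roll 0.0 shift mm [   7.      1.32 -123.09]
[-2.45 -0.52  4.06] 0.22499742138850615 60.53115963935852
```

>>> move_arm(series=[{"x": 0,"y": 0,"z": -0.015,"roll": 0,"fingers": 0.05},{"x": 0,"y": 0,"z": -0.025,"roll": 0,"fingers": 0.05},{"x": 0,"y": 0,"z": -0.03,"roll": 0,"fingers": 0.05},{"x": 0,"y": 0,"z": -0.02,"roll": 0,"fingers": 0.05},{"x": 0,"y": 0,"z": 0,"roll": 0,"fingers": 0.05}])

```text
t: 42.95
eef_pos: [656.5, 2.9, 158.9]
tool_rot: [[-0.071, 0.997, 0.005], [0.998, 0.071, -0.0], [-0.001, 0.005, -1.0]]
wrist_force: [-0.3, 0.7, -0.5]
opening: 0.226
gripper_force: 59.8
```

>>> move_arm(series=[{"x": 0.015,"y": -0.02,"z": 0,"roll": 0,"fingers": 0.05},{"x": 0.025,"y": -0.036,"z": 0,"roll": 0,"fingers": 0.05},{"x": 0.03,"y": -0.042,"z": 0,"roll": 0,"fingers": 0.05},{"x": 0.03,"y": -0.042,"z": 0,"roll": 0,"fingers": 0.05},{"x": 0.025,"y": -0.036,"z": 0,"roll": 0,"fingers": 0.05}])

```text
t: 43.58
eef_pos: [468.7, 116.0, 155.6]
tool_rot: [[-0.071, 0.997, -0.002], [0.998, 0.071, 0.0], [0.0, -0.002, -1.0]]
wrist_force: [-0.1, 0.5, -1.2]
opening: 0.223
gripper_force: 59.8
```

>>> move_arm(series=[{"x": 0.02,"y": -0.026,"z": 0,"roll": 0,"fingers": 0.05},{"x": 0,"y": 0,"z": 0,"roll": 1.9,"fingers": 0.05},{"x": 0,"y": 0,"z": 0.03,"roll": 0,"fingers": 0.05},{"x": 0,"y": 0,"z": 0.03,"roll": 0,"fingers": 0.05},{"x": 0,"y": 0,"z": 0.02,"roll": 0,"fingers": 0.05}])

```text
t: 44.2
eef_pos: [443.8, 132.8, 74.8]
tool_rot: [[-0.036, 0.999, -0.001], [0.999, 0.036, -0.0], [-0.0, -0.001, -1.0]]
wrist_force: [-0.3, 0.3, -0.4]
opening: 0.222
gripper_force: 59.8
```

>>> move_arm(series=[{"x": 0,"y": 0,"z": 0,"roll": 0,"fingers": 0.05},{"x": 0,"y": 0,"z": 0,"roll": 0,"fingers": 0.05},{"x": 0,"y": 0,"z": 0,"roll": 0,"fingers": 0.05},{"x": 0,"y": 0,"z": 0,"roll": 0,"fingers": 0.05},{"x": 0,"y": 0,"z": 0,"roll": 0,"fingers": 0.05}])

```text
t: 44.82
eef_pos: [443.8, 133.4, 76.9]
tool_rot: [[-0.037, 0.999, 0.001], [0.999, 0.037, 0.0], [0.0, 0.001, -1.0]]
wrist_force: [0.0, 0.3, -0.5]
opening: 0.228
gripper_force: 59.8
```

```bash
cat >> h.py <<'E'
def brass(name):
    im=r.camera(name);h=cv2.cvtColor(im,cv2.COLOR_RGB2HSV)
    return im,((h[...,0]>12)&(h[...,0]<30)&(h[...,1]>110)&(h[...,2]>60)).astype(np.uint8)
def line2(z0):
    "rod seen by scene and top cameras; the plane of the rod from each, and the tip from both"
    for n in ('scene','top'):
        c=r.calibration(n);im,m=brass(n)
        bs=[]
        for ce,s,l in blobs(m,40,2000):
            w=cast(c,np.argwhere(l)[:,::-1].astype(float),z0)[:,:2]
            if np.all(abs(w.mean(0)-[450,0])<[40,150]): bs.append((len(w),w,ce))
        if bs:
            k,w,ce=max(bs,key=lambda b:b[0]);f=cv2.fitLine(w.astype(np.float32),2,0,.01,.01).ravel()
            print(n,ce,k,'line',f,'slope dx/dy %.4f'%(f[0]/f[1]),'x at y=-100: %.1f'%(f[2]+f[0]/f[1]*(-100-f[3])),'ends',w[:,1].min(),w[:,1].max())
E
python3 -c "
from h import *
plan(443.1,133.5,32.9,2.1)
line2(75)
o=[cv2.resize(r.camera('scene')[160:310,160:310],(400,400),interpolation=cv2.INTER_CUBIC),cv2.resize(r.camera('top')[170:290,220:400],(400,267),interpolation=cv2.INTER_CUBIC)]
o[1]=np.vstack([o[1],np.zeros((133,400,3),np.uint8)])
cv2.imwrite('pics/b.png',np.hstack(o)[:,:,::-1])"
```

```text
t 44.8 tcp [443.76 133.4   76.87] ang 2.1 tilt [0. 0.] j6 0.09 | roll 0.0 shift mm [ 0.12 -0.69 43.97]
top [283.7  252.54] 138 line [  0.04  -1.   451.11  -9.25] slope dx/dy -0.0360 x at y=-100: 454.4 ends -96.86704030087915 73.9653692530412
```

View pics/b.png

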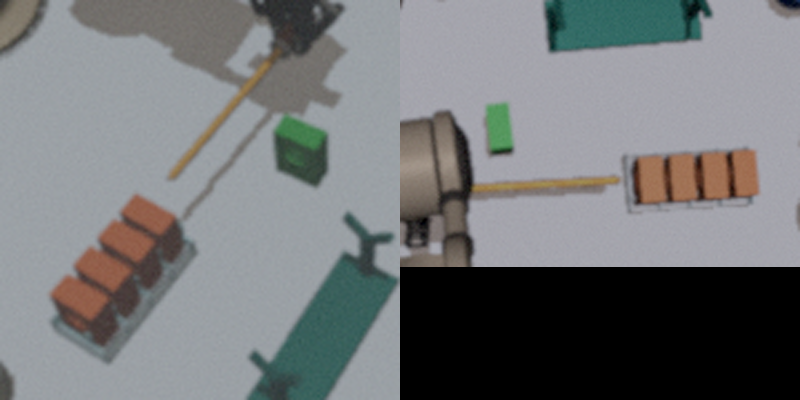

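The skewer points straight along the block row in both views, with all four blocks standing in line. I'll lower it to threading height and check.

>>> move_arm(series=[{"x": 0,"y": -0.0007,"z": 0.02,"roll": 0,"fingers": 0.05},{"x": 0,"y": 0,"z": 0.02,"roll": 0,"fingers": 0.05},{"x": 0,"y": 0,"z": 0.004,"roll": 0,"fingers": 0.05},{"x": 0,"y": 0,"z": 0,"roll": 0,"fingers": 0.05},{"x": 0,"y": 0,"z": 0,"roll": 0,"fingers": 0.05}])

```text
t: 45.65
eef_pos: [443.4, 133.4, 33.2]
tool_rot: [[-0.037, 0.999, 0.001], [0.999, 0.037, 0.0], [0.0, 0.001, -1.0]]
wrist_force: [0.2, -0.1, -0.8]
opening: 0.228
gripper_force: 59.8
```

```bash
python3 -c "
from h import *
plan(443.1,133.5,32.9,2.1)
line2(54)
for t in tops(z=82)[2:]: print(t[:2])
c=r.calibration('scene');im,m=brass('scene')
for ce,s,l in blobs(m,25,2000):
  p=np.argwhere(l)[:,::-1];q=p[p[:,1].argmax()]
  for y in (-96,): print(ce,s,'low end',q,'cast z44/54/64',cast(c,[q]*1,44)[0],cast(c,[q],54)[0],cast(c,[q],64)[0])
print('expected tip px',proj(c,[[451.5,-98.5,54],[451.5,-98.5,44],[443.5,110,54]]))
"
```

```text
t 45.6 tcp [443.4  133.4   33.15] ang 2.1 tilt [0. 0.] j6 0.09 | roll 0.0 shift mm [ 0.11 -0.29  0.25]
top [283.46 253.83] 127 line [  0.04  -1.   449.01  -9.39] slope dx/dy -0.0368 x at y=-100: 452.3 ends -93.88404737456833 71.9716880150648
(array([ 456.46, -214.14]), np.float64(2.888688481155072))
(array([ 455.04, -175.22]), np.float64(2.734432558259255))
(array([ 453.6 , -137.82]), np.float64(2.9091630061045994))
[289.15  33.23] [285  27   8  14  53] low end [291  40] cast z44/54/64 [ 49.89 853.25  44.  ] [ 59.   839.36  54.  ] [ 68.12 825.47  64.  ]
[493.07 120.2 ] [487 111  13  19  46] low end [488 129] cast z44/54/64 [941.12 773.66  44.  ] [941.17 760.58  54.  ] [941.22 747.5   64.  ]
[483.18 138.39] [480 134   7  10  28] low end [482 143] cast z44/54/64 [945.89 692.77  44.  ] [945.89 680.51  54.  ] [945.89 668.26  64.  ]
[472.79 151.18] [468 149  10   5  28] low end [470 153] cast z44/54/64 [927.43 623.17  44.  ] [927.62 611.63  54.  ] [927.8  600.08  64.  ]
[185.93 338.97] [166 316  41  45 528] low end [191 360] cast z44/54/64 [ 603.38 -418.04   44.  ] [ 606.87 -419.     54.  ] [ 610.35 -419.95   64.  ]
[182.98 333.65] [175 324  16  20  62] low end [189 343] cast z44/54/64 [ 571.77 -389.79   44.  ] [ 575.57 -391.03   54.  ] [ 579.38 -392.27   64.  ]
expected tip px [[224.78 235.08]
 [225.22 236.93]
 [264.73 187.19]]
```

```bash
python3 -c "
from h import *
c=r.calibration('scene');im=r.camera('scene');h=cv2.cvtColor(im,cv2.COLOR_RGB2HSV)
m=((h[...,0]>8)&(h[...,0]<32)&(h[...,1]>70)).astype(np.uint8);m[:180]=0;m[260:]=0;m[:,:215]=0;m[:,275:]=0
for ce,s,l in blobs(m,15,2000):
  p=np.argwhere(l)[:,::-1];f=cv2.fitLine(p.astype(np.float32),2,0,.01,.01).ravel();print(ce,s,f,[ (y,round(f[2]+f[0]/f[1]*(y-f[3]),2)) for y in (195,210,225,233)])
for z in (48,54,60):
  q=proj(c,[[452-.0366*(y+100),y,z] for y in (-95,-60,0,60,100)]);print(z,[(y,round(float(np.interp(y,q[::-1,1],q[::-1,0])),2)) for y in (195,210,225,233)])
"
```

```text
[245.78 210.1 ] [226 187  40  48 138] [  0.64  -0.77 245.78 210.1 ] [(195, np.float32(258.49)), (210, np.float32(245.87)), (225, np.float32(233.25)), (233, np.float32(226.51))]
[217.79 241.37] [215 239   8   5  19] [  0.93   0.36 217.79 241.37] [(195, np.float32(97.1)), (210, np.float32(136.14)), (225, np.float32(175.18)), (233, np.float32(196.01))]
48 [(195, 259.62), (210, 247.09), (225, 234.57), (233, 227.89)]
54 [(195, 258.5), (210, 245.95), (225, 233.39), (233, 226.7)]
60 [(195, 257.37), (210, 244.79), (225, 232.2), (233, 225.49)]
```

Rod height is confirmed at 54–55 mm and it lines up with the row. Next comes the threading.

>>> move_arm(series=[{"x": -0.015,"y": 0,"z": 0,"roll": 0,"fingers": 0.05},{"x": -0.02,"y": 0,"z": 0,"roll": 0,"fingers": 0.05},{"x": -0.02,"y": 0,"z": 0,"roll": 0,"fingers": 0.05},{"x": -0.015,"y": 0,"z": 0,"roll": 0,"fingers": 0.05},{"x": 0,"y": 0,"z": 0,"roll": 0,"fingers": 0.05}])

```text
t: 46.52
eef_pos: [445.6, 62.2, 32.5]
tool_rot: [[-0.035, 0.999, 0.0], [0.999, 0.035, 0.0], [0.0, 0.0, -1.0]]
wrist_force: [-0.8, 0.9, -1.5]
opening: 0.229
gripper_force: 59.8
```

>>> move_arm(series=[{"x": -0.015,"y": 0,"z": 0,"roll": 0,"fingers": 0.05},{"x": -0.02,"y": 0,"z": 0,"roll": 0,"fingers": 0.05},{"x": -0.02,"y": 0,"z": 0,"roll": 0,"fingers": 0.05},{"x": -0.015,"y": 0,"z": 0,"roll": 0,"fingers": 0.05},{"x": 0,"y": 0,"z": 0,"roll": 0,"fingers": 0.05}])

```text
t: 47.15
eef_pos: [448.2, -7.4, 32.5]
tool_rot: [[-0.036, 0.999, 0.0], [0.999, 0.036, 0.0], [0.0, 0.0, -1.0]]
wrist_force: [-0.2, 0.8, -0.9]
opening: 0.224
gripper_force: 59.8
```

```bash
python3 -c "
from h import *
plan(450.5,-68.7,32.9,2.1)
for t in tops(z=82): print(t[:2])"
```

```text
t 47.1 tcp [448.22  -7.37  32.48] ang 2.1 tilt [0. 0.] j6 -0.22 | roll -0.0 shift mm [-61.37   0.03  -0.43]
(array([877.84, 272.95]), np.float64(-4.663177942203108))
(array([ 458.82, -249.56]), np.float64(2.646683256616351))
(array([ 456.69, -214.  ]), np.float64(2.8445477374269665))
(array([ 455.02, -174.82]), np.float64(2.0266918261720845))
(array([ 453.3 , -138.05]), np.float64(2.2755302854139323))
```

>>> move_arm(series=[{"x": -0.015,"y": 0,"z": 0,"roll": 0,"fingers": 0.05},{"x": -0.02,"y": 0,"z": 0,"roll": 0,"fingers": 0.05},{"x": -0.018,"y": 0,"z": 0,"roll": 0,"fingers": 0.05},{"x": -0.008,"y": 0,"z": 0,"roll": 0,"fingers": 0.05},{"x": 0,"y": 0,"z": 0,"roll": 0,"fingers": 0.05}])

```text
t: 47.82
eef_pos: [450.4, -67.9, 32.4]
tool_rot: [[-0.037, 0.999, 0.0], [0.999, 0.037, 0.0], [0.0, 0.0, -1.0]]
wrist_force: [0.9, 0.3, -0.4]
opening: 0.224
gripper_force: 59.8
```

>>> move_arm(series=[{"x": 0,"y": 0,"z": 0,"roll": 0,"fingers": 0.05},{"x": 0,"y": 0,"z": 0,"roll": 0,"fingers": 0.05},{"x": 0,"y": 0,"z": 0,"roll": 0,"fingers": 0.05},{"x": 0,"y": 0,"z": 0,"roll": 0,"fingers": 0.05},{"x": 0,"y": 0,"z": 0,"roll": 0,"fingers": 0.05}])

```text
t: 48.45
eef_pos: [450.4, -67.5, 32.5]
tool_rot: [[-0.037, 0.999, 0.0], [0.999, 0.037, 0.0], [0.0, 0.0, -1.0]]
wrist_force: [-0.2, 0.8, -0.9]
opening: 0.225
gripper_force: 59.8
```

```bash
python3 -c "
from h import *
plan(450.5,-68.7,32.9,2.1)
for t in tops(z=82): print(t[:2])
a=cv2.resize(r.camera('scene')[180:310,150:290],None,fx=3,fy=3,interpolation=cv2.INTER_CUBIC);b=cv2.resize(r.camera('top')[220:280,300:400],None,fx=3.8,fy=6.5,interpolation=cv2.INTER_CUBIC)
cv2.imwrite('pics/c.png',np.hstack([a,b])[:,:,::-1])"
```

```text
t 48.5 tcp [450.41 -67.48  32.46] ang 2.1 tilt [0. 0.] j6 -0.35 | roll 0.0 shift mm [-1.23  0.05 -0.44]
(array([877.88, 272.83]), np.float64(4.561529988594239))
(array([ 458.4 , -249.75]), np.float64(2.9667381108298656))
(array([ 456.54, -213.87]), np.float64(3.018281831467616))
```

View pics/c.png

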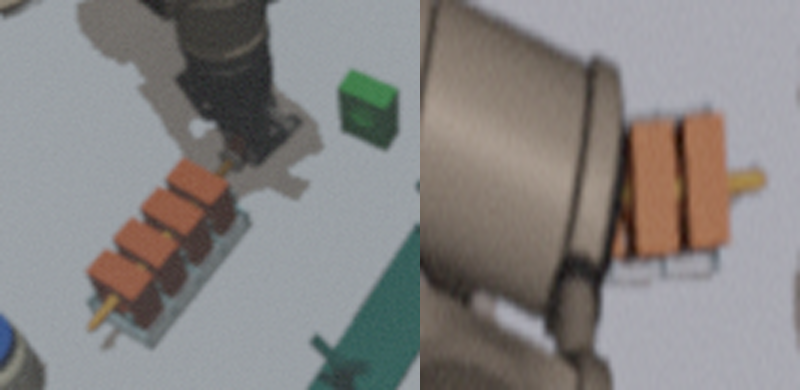

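The rod runs through all four blocks with its tip protruding past the end. I'll lift slowly.

>>> move_arm(series=[{"x": 0,"y": 0,"z": -0.005,"roll": 0,"fingers": 0.05},{"x": 0,"y": 0,"z": -0.004,"roll": 0,"fingers": 0.05},{"x": 0,"y": 0,"z": -0.004,"roll": 0,"fingers": 0.05},{"x": 0,"y": 0,"z": -0.006,"roll": 0,"fingers": 0.05},{"x": 0,"y": 0,"z": -0.008,"roll": 0,"fingers": 0.05}])

```text
t: 49.22
eef_pos: [450.2, -67.4, 59.8]
tool_rot: [[-0.037, 0.999, -0.001], [0.999, 0.037, 0.0], [0.0, -0.001, -1.0]]
wrist_force: [-0.5, 0.2, -2.2]
opening: 0.226
gripper_force: 59.5
```

>>> move_arm(series=[{"x": 0,"y": 0,"z": -0.01,"roll": 0,"fingers": 0.05},{"x": 0,"y": 0,"z": -0.012,"roll": 0,"fingers": 0.05},{"x": 0,"y": 0,"z": -0.012,"roll": 0,"fingers": 0.05},{"x": 0,"y": 0,"z": -0.012,"roll": 0,"fingers": 0.05},{"x": 0,"y": 0,"z": -0.012,"roll": 0,"fingers": 0.05}])

```text
t: 49.85
eef_pos: [450.4, -67.5, 118.4]
tool_rot: [[-0.037, 0.999, 0.0], [0.999, 0.037, 0.0], [-0.0, 0.0, -1.0]]
wrist_force: [-0.9, 0.4, -2.0]
opening: 0.228
gripper_force: 59.5
```

>>> move_arm(series=[{"x": 0,"y": 0,"z": -0.012,"roll": 0,"fingers": 0.05},{"x": 0,"y": 0,"z": -0.012,"roll": 0,"fingers": 0.05},{"x": 0,"y": 0,"z": -0.01,"roll": 0,"fingers": 0.05},{"x": 0,"y": 0,"z": 0,"roll": 0,"fingers": 0.05},{"x": 0,"y": 0,"z": 0,"roll": 0,"fingers": 0.05}])

```text
t: 50.48
eef_pos: [450.2, -67.5, 151.2]
tool_rot: [[-0.037, 0.999, -0.001], [0.999, 0.037, 0.0], [0.0, -0.001, -1.0]]
wrist_force: [1.0, -0.4, -2.3]
opening: 0.222
gripper_force: 59.5
```

```bash
python3 -c "
from h import *
plan(655.2,2.9,145,4.0)
s=r.sense();print(s['wrist_force'],s['ft_torque'])
a=cv2.resize(r.camera('scene')[160:310,150:290],None,fx=3,fy=3,interpolation=cv2.INTER_CUBIC)
cv2.imwrite('pics/d.png',a[:,:,::-1])"
```

```text
t 50.5 tcp [450.15 -67.45 151.19] ang 2.1 tilt [-0.  0.] j6 -0.35 | roll -1.9 shift mm [ 55.88 209.46   6.09]
[ 1.   -0.4  -2.29] [ 0.34 -0.03 -0.01]
```

View pics/d.png

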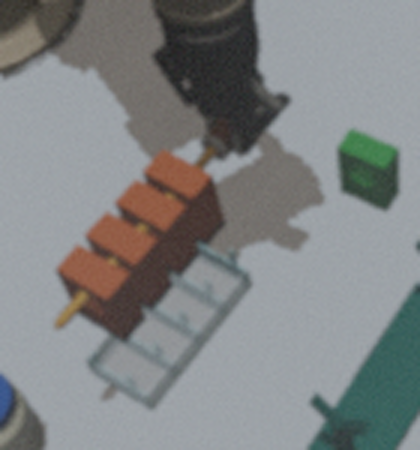

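All four blocks hang on the level rod, clear of the organiser. I'll carry them gently to the stand.

>>> move_arm(series=[{"x": 0.005,"y": 0.005,"z": -0.008,"roll": -1,"fingers": 0.05},{"x": 0.008,"y": 0.01,"z": -0.007,"roll": -0.9,"fingers": 0.05},{"x": 0.01,"y": 0.015,"z": 0,"roll": 0,"fingers": 0.05},{"x": 0.01,"y": 0.02,"z": 0,"roll": 0,"fingers": 0.05},{"x": 0.01,"y": 0.022,"z": 0,"roll": 0,"fingers": 0.05}])

```text
t: 51.15
eef_pos: [520.8, -18.6, 166.4]
tool_rot: [[-0.071, 0.997, 0.0], [0.997, 0.071, 0.0], [0.0, 0.0, -1.0]]
wrist_force: [0.1, -0.1, -3.5]
opening: 0.226
gripper_force: 59.5
```

>>> move_arm(series=[{"x": 0.008,"y": 0.023,"z": 0,"roll": 0,"fingers": 0.05},{"x": 0.005,"y": 0.023,"z": 0,"roll": 0,"fingers": 0.05},{"x": 0,"y": 0.023,"z": 0,"roll": 0,"fingers": 0.05},{"x": 0,"y": 0.022,"z": 0,"roll": 0,"fingers": 0.05},{"x": 0,"y": 0.02,"z": 0,"roll": 0,"fingers": 0.05}])

```text
t: 51.78
eef_pos: [630.7, 2.3, 165.8]
tool_rot: [[-0.071, 0.997, -0.0], [0.997, 0.071, 0.0], [0.0, -0.0, -1.0]]
wrist_force: [-0.2, -0.5, -2.9]
opening: 0.225
gripper_force: 59.5
```

>>> move_arm(series=[{"x": 0,"y": 0.015,"z": 0,"roll": 0,"fingers": 0.05},{"x": 0,"y": 0.008,"z": 0,"roll": 0,"fingers": 0.05},{"x": 0,"y": 0.003,"z": 0,"roll": 0,"fingers": 0.05},{"x": 0,"y": 0,"z": 0,"roll": 0,"fingers": 0.05},{"x": 0,"y": 0,"z": 0,"roll": 0,"fingers": 0.05}])

```text
t: 52.4
eef_pos: [654.9, 2.8, 166.6]
tool_rot: [[-0.07, 0.998, -0.0], [0.998, 0.07, 0.0], [0.0, -0.0, -1.0]]
wrist_force: [0.8, 0.3, -2.2]
opening: 0.226
gripper_force: 59.5
```

>>> move_arm(series=[{"x": 0,"y": 0,"z": 0,"roll": 0,"fingers": 0.05},{"x": 0,"y": 0,"z": 0,"roll": 0,"fingers": 0.05},{"x": 0,"y": 0,"z": 0,"roll": 0,"fingers": 0.05},{"x": 0,"y": 0,"z": 0,"roll": 0,"fingers": 0.05},{"x": 0,"y": 0,"z": 0,"roll": 0,"fingers": 0.05}])

```text
t: 53.02
eef_pos: [655.2, 2.7, 166.5]
tool_rot: [[-0.07, 0.998, -0.0], [0.998, 0.07, 0.0], [0.0, -0.0, -1.0]]
wrist_force: [-0.4, 0.3, -3.5]
opening: 0.229
gripper_force: 59.5
```

```bash
python3 -c "
from h import *
plan(655.2,2.9,66.9,4.0)
a=cv2.resize(r.camera('scene')[170:320,230:360],None,fx=3,fy=3,interpolation=cv2.INTER_CUBIC)
b=cv2.resize(r.camera('top')[130:210,260:380],None,fx=3.3,fy=5.625,interpolation=cv2.INTER_CUBIC)
cv2.imwrite('pics/e.png',np.hstack([a,b])[:,:,::-1])
for t in tops(z=166): print(t[:2])"
```

```text
t 53.0 tcp [655.21   2.73 166.48] ang 4.0 tilt [-0.  0.] j6 -0.18 | roll 0.0 shift mm [ 0.16  0.   99.58]
(array([841.15, 255.66]), np.float64(1.9819026195131269))
(array([ 679.51, -187.41]), np.float64(3.6720526863578566))
(array([ 675.89, -150.08]), np.float64(3.182225685369183))
(array([ 672.75, -109.93]), np.float64(3.7719690343416175))
(array([ 529.26, -336.9 ]), np.float64(-10.782541717610233))
```

View pics/e.png

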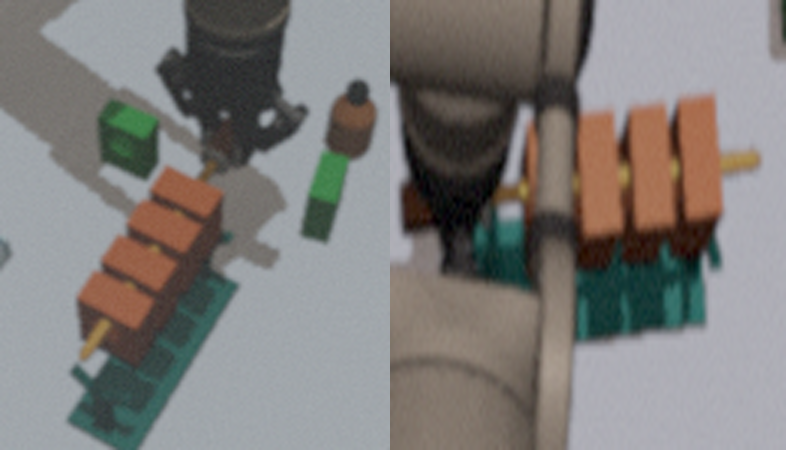

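The loaded skewer is over the stand with the blocks evenly spaced between the posts. Lowering now.

>>> move_arm(series=[{"x": 0,"y": 0,"z": 0.008,"roll": 0,"fingers": 0.05},{"x": 0,"y": 0,"z": 0.014,"roll": 0,"fingers": 0.05},{"x": 0,"y": 0,"z": 0.015,"roll": 0,"fingers": 0.05},{"x": 0,"y": 0,"z": 0.014,"roll": 0,"fingers": 0.05},{"x": 0,"y": 0,"z": 0.01,"roll": 0,"fingers": 0.05}])

```text
t: 53.8
eef_pos: [654.8, 2.8, 103.9]
tool_rot: [[-0.071, 0.998, -0.001], [0.998, 0.071, 0.0], [0.0, -0.001, -1.0]]
wrist_force: [0.4, -0.3, -3.3]
opening: 0.225
gripper_force: 59.5
```

>>> move_arm(series=[{"x": 0,"y": 0,"z": 0.01,"roll": 0,"fingers": 0.05},{"x": 0,"y": 0,"z": 0.01,"roll": 0,"fingers": 0.05},{"x": 0,"y": 0,"z": 0.008,"roll": 0,"fingers": 0.05},{"x": 0,"y": 0,"z": 0.006,"roll": 0,"fingers": 0.05},{"x": 0,"y": 0,"z": 0,"roll": 0,"fingers": 0.05}])

```text
t: 54.42
eef_pos: [655.0, 2.7, 71.0]
tool_rot: [[-0.07, 0.998, -0.001], [0.998, 0.07, 0.0], [0.0, -0.001, -1.0]]
wrist_force: [-0.4, -0.3, -2.2]
opening: 0.224
gripper_force: 59.5
```

>>> move_arm(series=[{"x": 0,"y": 0,"z": 0.002,"roll": 0,"fingers": 0.05},{"x": 0,"y": 0,"z": 0.002,"roll": 0,"fingers": 0.05},{"x": 0,"y": 0,"z": 0,"roll": 0,"fingers": 0.05},{"x": 0,"y": 0,"z": 0,"roll": 0,"fingers": 0.05},{"x": 0,"y": 0,"z": 0,"roll": 0,"fingers": 0.05}])

```text
t: 55.05
eef_pos: [655.3, 2.7, 67.6]
tool_rot: [[-0.07, 0.998, 0.0], [0.998, 0.07, -0.0], [-0.0, 0.0, -1.0]]
wrist_force: [0.7, -0.4, -1.9]
opening: 0.226
gripper_force: 59.6
```

```bash
python3 -c "
from h import *
plan(655.2,2.9,66.9,4.0)
s=r.sense();print(s['wrist_force'],s['ft_torque'])"
```

```text
t 55.0 tcp [655.28   2.69  67.63] ang 4.0 tilt [ 0. -0.] j6 -0.18 | roll 0.0 shift mm [ 0.21 -0.07  0.73]
[ 0.67 -0.39 -1.93] [ 0.16  0.09 -0.09]
```

>>> move_arm(series=[{"x": 0,"y": 0,"z": 0.0008,"roll": 0,"fingers": 0.05},{"x": 0,"y": 0,"z": 0,"roll": 0,"fingers": 0.05},{"x": 0,"y": 0,"z": 0,"roll": 0,"fingers": 0.4},{"x": 0,"y": 0,"z": 0,"roll": 0,"fingers": 0.6},{"x": 0,"y": 0,"z": 0,"roll": 0,"fingers": 0.8}])

```text
t: 55.68
eef_pos: [655.4, 2.7, 66.7]
tool_rot: [[-0.071, 0.998, 0.0], [0.998, 0.071, 0.0], [-0.0, 0.0, -1.0]]
wrist_force: [-0.1, 0.6, -0.2]
opening: 0.789
gripper_force: 0.0
```

>>> move_arm(series=[{"x": 0,"y": 0,"z": 0,"roll": 0,"fingers": 0.8},{"x": 0,"y": 0,"z": -0.02,"roll": 0,"fingers": 0.8},{"x": 0,"y": 0,"z": -0.04,"roll": 0,"fingers": 0.8},{"x": 0,"y": 0,"z": -0.05,"roll": 0,"fingers": 0.8},{"x": 0.02,"y": -0.03,"z": -0.03,"roll": 0,"fingers": 0.8}])

```text
t: 56.3
eef_pos: [625.5, 19.6, 209.1]
tool_rot: [[-0.069, 0.998, 0.005], [0.998, 0.069, -0.001], [-0.001, 0.004, -1.0]]
wrist_force: [0.0, 0.2, -0.7]
opening: 0.802
gripper_force: 0.0
```

>>> move_arm(series=[{"x": 0.03,"y": -0.05,"z": 0,"roll": 0,"fingers": 0.8},{"x": 0.04,"y": -0.05,"z": 0,"roll": 0,"fingers": 0.8},{"x": 0.03,"y": -0.04,"z": 0,"roll": 0,"fingers": 0.8},{"x": 0,"y": 0,"z": 0,"roll": 0,"fingers": 0.8},{"x": 0,"y": 0,"z": 0,"roll": 0,"fingers": 0.8}])

```text
t: 56.92
eef_pos: [479.3, 109.5, 207.2]
tool_rot: [[-0.071, 0.997, 0.002], [0.997, 0.071, -0.0], [-0.0, 0.002, -1.0]]
wrist_force: [0.8, -0.5, -0.4]
opening: 0.803
gripper_force: 0.0
```

```bash
python3 -c "
from h import *
a=cv2.resize(r.camera('scene')[190:320,230:350],None,fx=3,fy=3,interpolation=cv2.INTER_CUBIC)
b=cv2.resize(r.camera('top')[140:205,255:375],None,fx=3.3,fy=6,interpolation=cv2.INTER_CUBIC)
cv2.imwrite('pics/f.png',np.hstack([a,b])[:,:,::-1])
for t in tops(z=106): print(t[:2])
c=r.calibration('top');im,m=brass('top')
for ce,s,l in blobs(m,8,2000):
  if 260<ce[0]<375 and 140<ce[1]<205: print(ce,s,cast(c,[ce],88)[0])"
```

```text
(array([867.5 , 267.93]), np.float64(8.179897364443512))
(array([ 668.29, -179.52]), np.float64(6.425338667068399))
(array([ 665.22, -142.9 ]), np.float64(2.911544375118457))
(array([ 661.82, -104.52]), np.float64(4.299356728966939))
(array([656.07, -59.75]), np.float64(3.4987088692950423))
[355.59 168.76] [352 167  11   6  29] [ 670.64 -207.99   88.  ]
[339.29 169.57] [338 168   4   4  14] [ 669.02 -163.67   88.  ]
[325.28 170.89] [323 169   5   5  18] [ 665.96 -125.71   88.  ]
[309.79 172.25] [307 170   7   5  28] [662.87 -83.93  88.  ]
[292.53 173.57] [289 171   8   6  30] [660.03 -37.63  88.  ]
```

View pics/f.png

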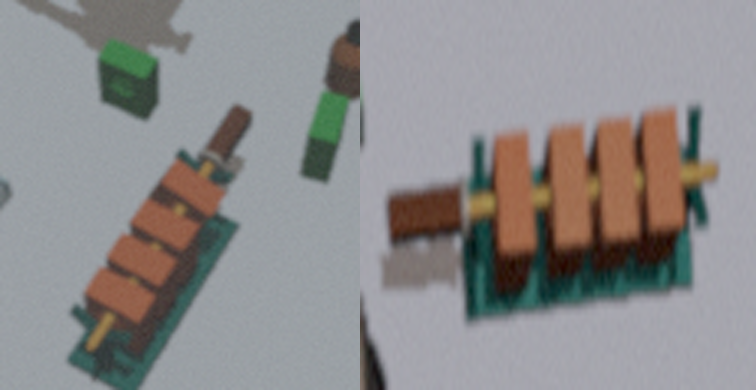

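The skewer lies home in both notches with the handle outside the +y post, and all four blocks hang between the posts. The rod follows its original line and the arm is clear, so I'm handing in.

```bash
python3 -c "
from bench import r
print(r.job_done())"
```

```text
the job is handed in; nothing more can be done
None
```

I handed the job in at about 57 s: all four cedar blocks hang on the skewer, which lies home in both notches of the stand with the arm clear; one block tilted in the grip on its first placing and was righted and placed again, and the verdict was not shown.

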